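# Make up a scope kit from the sloped parts bin

### The arm

A 6-joint arm with a two-finger parallel gripper is mounted at the origin on the work surface. World frame = base frame: x ahead of the robot, y to its left, z up, the work surface at z = 0. Lengths are in m, angles in rad, forces in N, time in s.
With the tool pointing down it reaches from about 0.275 to 0.725 m from the base axis. Payload 5.6 kg.
Tool frame: the origin (TCP) lies midway between the tips of the shut fingers; the grasp point (between the pads) lies 19 mm behind it (bot.hold_point_z is the distance from the TCP to the grasp point, in m); z points along the fingers, y is the line along which they close (so a half turn about z gives the same grasp; the last joint's range is limited). The gripper opens to 85 mm and grips with 20 to 120 N. Pads are 22 mm wide; open, the fingers measure 114 mm over their backs; the gripper's body (76 mm by 85 mm) begins 54 mm behind the grasp point. The pads swing forward as they close: fully open they stand 13 mm farther back than shut.
Start: joints at [-0.952, 0.255, 0.108, 0, -1.424, -0.285], TCP at [0.18, -0.52, 0.231] pointing down, gripper open.
Joint ranges: [-2.95, 2.95], [-1.21, 1.97], [-1.09, 1.5], [-2.87, 1.71], [-2.94, -0.07], [-3.05, 3.05]. Speed limits (rad/s): [2.57, 2.57, 3.14, 3.14, 3.14, 3.14].

### API

Orientations are given as a 3x3 rotation matrix whose columns are the frame's x, y, z axes.
In Python, from cell import readout, eyes, bot gives the robot as it stands. The module is installed in compiled form; this text tells all that it offers.
- The arm moves only by the tool carry_out, never from a script. Its argument "deltas" is a list of rows, each an object with "dp": the shift along the world's x, y, z in m, a list of three; "turn": the turn about the world's z in rad; "grip": the finger opening in m, from 0 to 0.0854. A call has 1 to 10 rows; each row is the pose to reach, as a shift and turn from the pose commanded when the call began; what a row does not reach only later rows make up. A row lasts 1/8 s, in which the tool goes at most 62.5 mm and 10.7 degrees, less where a joint would pass 70% of its speed; a pose out of reach is approached as far as the arm can. A call with a gripper value outside its range is refused whole. The fingers move at their own pace and stop on an object; the grip force is fixed at half the most. Time passes only in rows, so rows that repeat a pose let the fingers close. It gives the time, the measured TCP pose, the force, the opening and the grip force at its end, in the units of the state.
- readout.sense(): the state, without advancing time (a new reading comes with each control period).
- eyes.read_camera(name): name is "side" or "top"; returns a dict with "image" (400x640x3 uint8, blue, green, red), "fovy" (degrees; the focal length in pixels is half the picture's height over the tangent of half this angle, whatever the lens; pixels are square), "cx", "cy" (the principal point, pixels), "position" and "orientation" of the camera in the world. Camera axes: x right, y up, looking along -z (the intrinsics and any distortion apply to the point x, -y, -z); pixel columns grow to the right and rows downward; lengths in m; the calibration is good to about 2 mm. A picture is of the moment at which its call begins. There is no depth.
- bot.sign_off(): hands the job in; it is judged then, once.
The state is a dict: "clock": time; "joints": joint angles; "joint_vel": joint speeds; "joint_efforts": joint torques, N m; "position": TCP position; "ee_rot": TCP orientation; "ft_force": force on the tool from outside, world axes, zero at the start; "wrist_torque": the same for the moment, N m; "grip_width": finger opening in m; "grasp_force": force on a finger pad.
Only numpy, scipy, OpenCV 4.12 (cv2) and the standard library are available. Lean on these libraries where they do the work, as an engineer would, in place of code of your own. Each camera call takes 0.05 s, during which the arm holds its last target. There are 200 camera calls.

### The job

Make up this scope kit: lift the lid off the black kit box and lay it flat on the blue mat, then take every part out of the sloped blue bin, putting the yellow batteries in the box's yellow-floored well and the white camera modules in its white-floored well, and put the lid back squarely so that it sits down flat on the box. Also stand every black handle in the cup stand, metal head up, and leave the bottle, carrying case and screwdriver alone.

Things in the scene. Friction and masses are not known exactly. Their poses are not given: they have to be found in the camera images.
- kit_box: Black open-topped kit box fixed to the bench, outside 126 (its x) x 190 (its y) x 55 mm high, walls and floor 5 mm thick; origin at the centre of its underside. A divider 4 mm thick, 40 mm high, parts it into two wells, each 116 (x) x 88 mm (y): yellow floor on its +y side, white floor on its -y side
- well_yellow (a point): centre of the yellow floor of the kit box's battery well, 50 mm below the rim
- well_white (a point): centre of the white floor of the kit box's camera well, 50 mm below the rim
- lid: Loose black lid with two red stripes, plate 130 (x) x 194 (y) x 5 mm; origin at the centre of the plate's underside, z up. Grey locating ribs under it reach 6 mm down (outer edges 54 mm from the centre in x, 86 mm in y) and fit inside the box with about 4 mm play. It starts on the box; seated, its origin is 55 mm above the box's origin and it may face either way round
- lid_grip (a point): centre of the lid's steel grip bar, 74 mm long along the lid's y, 14 mm wide in x, 12 mm high, 34 mm above the plate's underside (a 23 mm open gap between bar and plate)
- mat: Flat blue mat fixed on the bench beyond the box, 200 (x) x 250 (y) x 3 mm, origin at the centre of its underside; the lid is laid here meanwhile
- bin: Blue bin fixed on the robot's left or right: a tray 150 (x) x 268 (y) x 30 mm deep, walls 4 mm, floor sloped 0.26 rad, rising to the bin's +x (away from the robot); origin on the bench under its middle, tray underside 22 mm up there. Dividers along x make three 84 mm wide compartments centred at y = -88, 0, 88 mm; up to two parts in each, at x about -35 and +32 mm
- pad: Flat light grey foam pad fixed to the bench on the other side, 280 (x) x 250 (y) x 4 mm, origin at the centre of its underside; the handles lie on it and the cup stand is fixed on it
- stand: Two-cup stand fixed on the pad: two square white cups 54 x 54 mm outside, 46 x 46 mm inside, 75 mm high, floors 4 mm thick, centred at y = -40 and +40 mm; origin at the centre of its underside, on the pad's top (4 mm above the bench)
- cup1 (a point): centre of the mouth of the stand's -y cup
- cup2 (a point): centre of the mouth of the stand's +y cup
- battery1: Small yellow battery block with a black band, 32 (x) x 22 (y) x 18 mm (z); origin at the centre of its underside; may be absent
- battery2: Small yellow battery block with a black band, 32 (x) x 22 (y) x 18 mm (z); origin at the centre of its underside; may be absent
- battery3: Small yellow battery block with a black band, 32 (x) x 22 (y) x 18 mm (z); origin at the centre of its underside; may be absent
- camera1: Small white camera module with a round black lens on top, 26 x 26 x 22 mm (z); origin at the centre of its underside; may be absent
- camera2: Small white camera module with a round black lens on top, 26 x 26 x 22 mm (z); origin at the centre of its underside; may be absent
- camera3: Small white camera module with a round black lens on top, 26 x 26 x 22 mm (z); origin at the centre of its underside; may be absent
- handle1: Black scope handle, a bar 140 mm long and 28 x 28 mm thick, weight about 120 g, with a bare metal head at one end (the last 24 mm, 26 mm thick); origin at its middle, x along the bar towards the metal head; it starts lying on the pad crosswise, head to the left or right; may be absent
- handle1_foot (a point): middle of the handle's other (foot) end face
- handle2: Black scope handle, a bar 140 mm long and 28 x 28 mm thick, weight about 120 g, with a bare metal head at one end (the last 24 mm, 26 mm thick); origin at its middle, x along the bar towards the metal head; it starts lying on the pad crosswise, head to the left or right; may be absent
- handle2_foot (a point): middle of the handle's other (foot) end face
- spray: clear spray bottle, 56 mm across, 150 mm high, a bystander
- case1: closed black carrying case, 110 x 160 x 60 mm, a bystander
- driver: screwdriver, 160 mm, a bystander
Things that resemble listed ones, but are neither listed nor needed, are in the scene too. What is shaped like the lid but brown, orange or pink is not meant.

How it is judged:
On the way, in this order (a step that is already met when the one before it is completed fails the run):
1. the lid lies flat on the blue mat, let go (x of lid in the frame of mat between -0.1 and 0.1 m and y of lid in the frame of mat between -0.125 and 0.125 m and height (world z) of lid below 0.02 m and angle between lid's own z axis and vertical below 0.1 rad and contact force between the fingers and lid below 0.3 N), for 0.2 s.
2. every battery is in the yellow-floored well and every camera module in the white-floored well (x of battery1 in the frame of kit_box between -0.06 and 0.06 m and y of battery1 in the frame of kit_box between 0 and 0.092 m and z of battery1 in the frame of kit_box between 0 and 0.046 m and x of battery2 in the frame of kit_box between -0.06 and 0.06 m and y of battery2 in the frame of kit_box between 0 and 0.092 m and z of battery2 in the frame of kit_box between 0 and 0.046 m and x of battery3 in the frame of kit_box between -0.06 and 0.06 m and y of battery3 in the frame of kit_box between 0 and 0.092 m and z of battery3 in the frame of kit_box between 0 and 0.046 m and x of camera1 in the frame of kit_box between -0.06 and 0.06 m and y of camera1 in the frame of kit_box between -0.092 and 0 m and z of camera1 in the frame of kit_box between 0 and 0.046 m and x of camera2 in the frame of kit_box between -0.06 and 0.06 m and y of camera2 in the frame of kit_box between -0.092 and 0 m and z of camera2 in the frame of kit_box between 0 and 0.046 m and x of camera3 in the frame of kit_box between -0.06 and 0.06 m and y of camera3 in the frame of kit_box between -0.092 and 0 m and z of camera3 in the frame of kit_box between 0 and 0.046 m), for 0.2 s.
3. the lid is back on the box, square and flat (horizontal distance between lid and kit_box below 0.008 m and angle between the x axis of lid and the x axis of kit_box, either way round below 0.08 rad and angle between lid's own z axis and vertical below 0.04 rad and z of lid in the frame of kit_box between 0.05 and 0.0585 m), for 0.2 s.
At the end, for the whole second after the job is handed in: All batteries in the yellow well, all camera modules in the white well, below the rim; lid seated (centred to 8 mm, square to 0.08 rad, flat to 0.04 rad, down to 3.5 mm); every handle foot-down in a cup, head up, leaning under 0.5 rad; all at rest and let go (all of step 2 and all of step 3 and x of handle1_foot in the frame of stand between -0.03 and 0.03 m and y of handle1_foot in the frame of stand between -0.07 and 0.07 m and z of each of handle1_foot, handle2_foot in the frame of stand below 0.03 m and angle between each of handle1, handle2's own x axis and vertical below 0.5 rad and linear speed of each of handle1, handle2 below 0.12 m/s and x of handle2_foot in the frame of stand between -0.03 and 0.03 m and y of handle2_foot in the frame of stand between -0.07 and 0.07 m and linear speed of lid below 0.03 m/s); the robot touches nothing.
It fails at once if the spray bottle is knocked or moved (distance of spray from where it was at the start of the episode above 0.03 m).
It fails at once if the carrying case is moved (distance of case1 from where it was at the start of the episode above 0.03 m).
It fails at once if the screwdriver is moved (distance of driver from where it was at the start of the episode above 0.03 m).
Of battery1, camera1, battery2, camera2, battery3, camera3 only 4 to 5 are there at a start; the rules pass over those that are not, and their reading is None.
Of handle1, handle2 only 1 to 2 are there at a start; the rules pass over those that are not, and their reading is None.
At some moment in a run one of handle1 may be knocked a few centimetres aside while the robot is not near it.
Once in a run the grip may slacken for a moment while it holds something.
It also fails if it takes over 210 s, if anything falls off the work surface, if the arm or the gripper's body presses on something with over 40 N, if the wrist force passes 120 N, or if a joint passes its speed limit or range.

## Working session

There is one attempt and no reset: what is moved stays moved. The work goes in short steps, Python scripts to look and compute and a tool call to move; the robot and the scene stay as the last step left them, time stands still between calls to the robot, and variables do not carry over. Pictures are saved under pics/ and viewed, at most 14 in all, crops included, and the job is handed in when it is done.

Besides the shell and the picture viewer there is one more tool, called after "Call:" in YAML: its name, and indented under it one key for each argument. carry_out: Moves the arm, as the interface text tells. Its arguments: {"type":"object","properties":{"deltas":{"type":"array","items":{"type":"object","properties":{"dp":{"type":"array","items":{"type":"number"}},"turn":{"type":"number"},"grip":{"type":"number"}}}}},"required":["deltas"]}

```bash
mkdir -p pics
cat > h.py <<'E'
import numpy as np, cv2, pickle
from cell import readout, eyes, bot
def snap(n,f):
    c=eyes.read_camera(n); cv2.imwrite(f'pics/{f}.png',c['image']); pickle.dump(c,open(f'pics/{f}.pkl','wb')); return c
def load(f): return pickle.load(open(f'pics/{f}.pkl','rb'))
E
python3 - <<'E'
from h import *
for n in('top','side'):
    c=snap(n,n+'0'); print(n,{k:v for k,v in c.items() if k!='image'})
s=readout.sense(); print(s)
E
```

```text
top {'fovy': 55.760481865131524, 'cx': 321.23407400406825, 'cy': 197.81746363239998, 'position': array([ 0.26338747, -0.11115765,  1.35544763]), 'orientation': array([[ 3.40160921e-03,  9.85911361e-01, -1.67234019e-01],
       [-9.99833552e-01,  3.55499052e-04, -1.82412195e-02],
       [-1.79247741e-02,  1.67268233e-01,  9.85748467e-01]])}
side {'fovy': 55.60729309175238, 'cx': 319.47504381409357, 'cy': 208.47676566891542, 'position': array([0.35786333, 0.78943526, 0.83197726]), 'orientation': array([[-0.98724795,  0.11774264, -0.10713615],
       [-0.15790326, -0.63890122,  0.75290889],
       [ 0.02020007,  0.7602249 ,  0.64934586]])}
{'clock': 0.1, 'joints': array([-9.52387630e-01,  2.55676389e-01,  1.07108997e-01, -4.03782707e-04,
       -1.42391883e+00, -2.84599816e-01]), 'joint_vel': array([-0.00047822, -0.00090212,  0.0023909 ,  0.00328425, -0.00176162,
       -0.00078856]), 'joint_efforts': array([-2.90058990e-03, -3.87606275e+01,  2.38471735e+01,  5.37794217e+00,
       -3.85762251e-03,  2.58645606e-06]), 'position': array([ 0.18009515, -0.51919414,  0.23048521]), 'ee_rot': array([[-9.44820684e-01, -3.27587313e-01, -6.54231260e-04],
       [-3.27587954e-01,  9.44819319e-01,  1.60848864e-03],
       [ 9.12098607e-05,  1.73405162e-03, -9.99998492e-01]]), 'ft_force': array([-0.31909917, -0.46777325,  0.87773704]), 'wrist_torque': array([-0.02343071,  0.0092428 ,  0.04903745]), 'grasp_force': 0.0, 'grip_width': 0.0852969311137037}
```

View pics/top0.png

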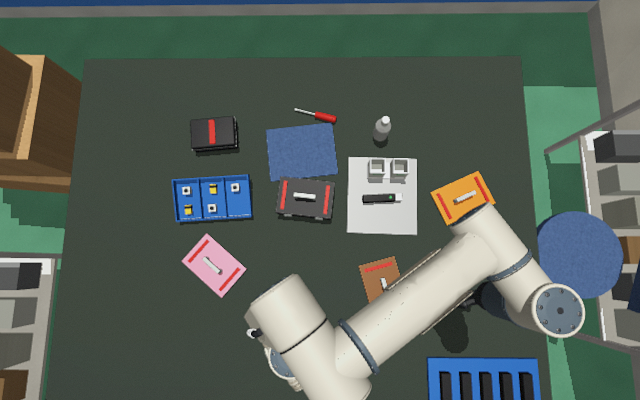

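View pics/side0.png

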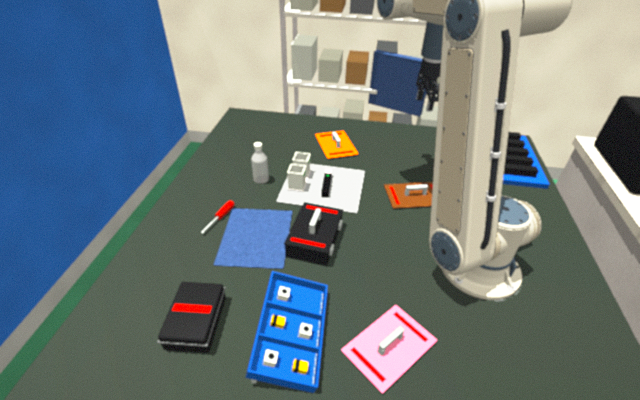

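```bash
cat >> h.py <<'E'
def K(c):
    f=200/np.tan(np.radians(c['fovy'])/2); return f
def ray(c,uv):
    f=K(c); d=np.array([(uv[0]-c['cx'])/f,-(uv[1]-c['cy'])/f,-1.]); return c['position'],c['orientation']@d
def onz(c,uv,z):
    p,d=ray(c,uv); return p+d*(z-p[2])/d[2]
def proj(c,P):
    q=c['orientation'].T@(np.array(P,float)-c['position']); f=K(c); return np.array([c['cx']-f*q[0]/q[2],c['cy']+f*q[1]/q[2]])
def tri(cs,uvs):
    A=np.zeros((3,3));b=np.zeros(3)
    for c,uv in zip(cs,uvs):
        p,d=ray(c,uv);d=d/np.linalg.norm(d);M=np.eye(3)-np.outer(d,d);A+=M;b+=M@p
    return np.linalg.solve(A,b)
def crop(c,x,y,w,h,s,f,pts=()):
    im=cv2.resize(c['image'][y:y+h,x:x+w],None,fx=s,fy=s,interpolation=cv2.INTER_CUBIC)
    for i in range(0,w,10): cv2.line(im,(int(i*s),0),(int(i*s),8 if (x+i)%50 else 16),(0,255,255),1); (x+i)%50 or cv2.putText(im,str(x+i),(int(i*s)+2,26),0,.4,(0,255,255))
    for i in range(0,h,10): cv2.line(im,(0,int(i*s)),(8 if (y+i)%50 else 16,int(i*s)),(0,255,255),1); (y+i)%50 or cv2.putText(im,str(y+i),(18,int(i*s)+5),0,.4,(0,255,255))
    for p in pts: cv2.drawMarker(im,(int((p[0]-x+.5)*s),int((p[1]-y+.5)*s)),(255,0,255),0,8,1)
    cv2.imwrite(f'pics/{f}.png',im)
E
python3 - <<'E'
from h import *
crop(load('top0'),170,110,260,130,3,'c1')
crop(load('side0'),210,140,160,250,2.4,'c2')
E
```

```text
(no output)
```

View pics/c1.png

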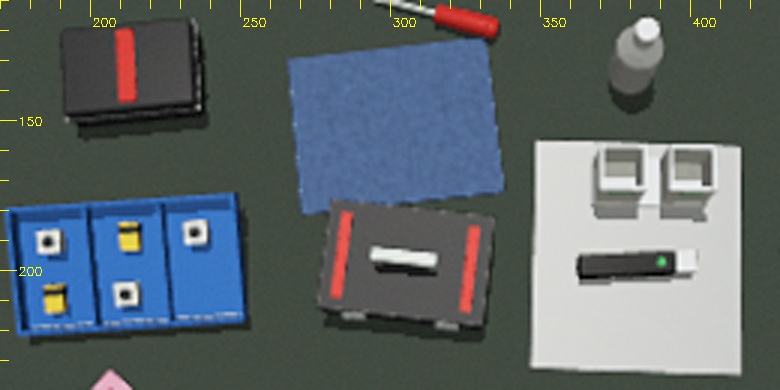

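View pics/c2.png

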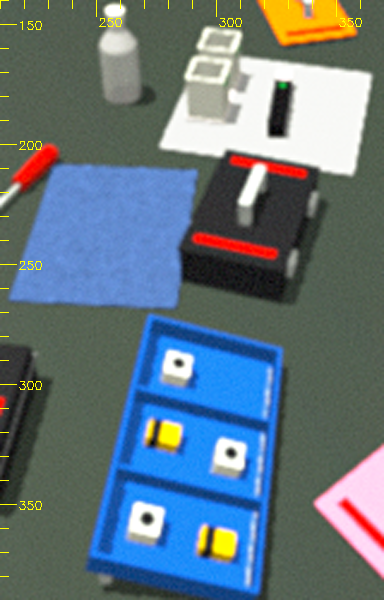

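```bash
cat >> h.py <<'E'
def blobs(c,m,roi,amin=8):
    x,y,w,h=roi; n,l,s,ct=cv2.connectedComponentsWithStats(m[y:y+h,x:x+w].astype(np.uint8))
    return [(round(ct[i][0]+x,1),round(ct[i][1]+y,1),int(s[i][4]),cv2.minAreaRect(np.argwhere(l==i)[:,::-1].astype(np.float32)+np.float32([x,y]))[1:]) for i in range(1,n) if s[i][4]>=amin]
def masks(c):
    hsv=cv2.cvtColor(c['image'],cv2.COLOR_BGR2HSV); H,S,V=[hsv[...,i].astype(int) for i in range(3)]
    return dict(white=(S<60)&(V>140),yellow=(H>18)&(H<35)&(S>120)&(V>110),red=((H<8)|(H>172))&(S>150)&(V>100))
E
python3 - <<'E'
from h import *
t,s=load('top0'),load('side0')
for c,r1,r2 in((t,(170,170,90,55),(270,170,70,50)),(s,(245,268,90,125),(280,200,70,65))):
    m=masks(c)
    for k,r in(('white',r1),('yellow',r1),('white',r2),('red',r2)):
        print(k); [print('  ',b) for b in blobs(c,m[k],r)]
# corners c1
T=lambda X,Y:(170+(X+.5)/3-.5,110+(Y+.5)/3-.5); S=lambda X,Y:(210+(X+.5)/2.4-.5,140+(Y+.5)/2.4-.5)
def P(n,a,b): print(n,tri([t,s],[T(*a),S(*b)]).round(4))
P('lid ++',(334,199),(185,247));P('lid +-',(494,215),(228,153))
P('mat tl',(289,58),(10,301));P('mat bl',(303,213),(178,306));P('mat tr',(485,38),(60,165));P('mat br',(503,191),(197,170))
P('bin tl',(12,209),(92,558));P('bin tr',(237,194),(152,317));P('bin br',(246,322),(283,346));P('bin bl',(22,334),(262,592))
P('pad tl',(535,141),(162,148));P('pad tr',(742,147),(217,55));P('pad bl',(531,367),(355,174));P('pad br',(741,374),(372,72))
P('handle foot',(579,254),(279,137));P('handle head',(674,252),(283,84))
P('cup1?',(690,150),(219,41));P('cup2?',(620,151),(209,67))
E
```

```text
white
   (np.float64(234.6), np.float64(186.9), 57, ((8.0, 7.0), 90.0))
   (np.float64(185.7), np.float64(190.3), 54, ((8.0, 7.0), 90.0))
   (np.float64(211.6), np.float64(207.4), 53, ((7.0, 7.0), 90.0))
yellow
   (np.float64(213.0), np.float64(189.8), 32, ((5.3357834815979, 5.578319072723389), 75.96376037597656))
   (np.float64(187.3), np.float64(205.4), 9, ((1.0, 5.0), 90.0))
   (np.float64(187.9), np.float64(210.5), 33, ((6.0, 5.0), 0.0))
white
   (np.float64(304.2), np.float64(195.1), 102, ((22.196741104125977, 4.417261123657227), 6.34019136428833))
red
   (np.float64(283.6), np.float64(194.5), 92, ((3.2526915073394775, 27.435747146606445), 8.130102157592773))
   (np.float64(326.4), np.float64(199.0), 96, ((3.423377752304077, 28.16004180908203), 6.34019136428833))
white
   (np.float64(283.4), np.float64(293.0), 142, ((14.0, 11.0), 90.0))
   (np.float64(305.0), np.float64(330.4), 163, ((15.0, 12.0), 90.0))
   (np.float64(270.2), np.float64(357.8), 190, ((13.581995010375977, 15.764815330505371), 14.03624439239502))
   (np.float64(307.7), np.float64(364.6), 10, ((8.246211051940918, 
[... 958 characters left out ...]
4492))
   (np.float64(307.5), np.float64(242.0), 185, ((35.899322509765625, 5.168384552001953), 12.094757080078125))
lid ++ [0.5575 0.0548 0.0574]
lid +- [ 0.5406 -0.133   0.0508]
mat tl [ 0.7553  0.1229 -0.0026]
mat bl [0.5552 0.0996 0.0023]
mat tr [ 0.7778 -0.1234  0.0011]
mat br [ 0.584  -0.1449  0.0027]
bin tl [0.5497 0.4357 0.0561]
bin tr [0.5655 0.1686 0.0611]
bin br [0.4199 0.1592 0.0306]
bin bl [0.4029 0.4262 0.0258]
pad tl [ 0.6455 -0.1846  0.0016]
pad tr [ 0.6264 -0.4377  0.0015]
pad bl [ 0.3677 -0.1773  0.002 ]
pad br [ 0.3605 -0.4251  0.0061]
handle foot [ 0.4933 -0.2355  0.0072]
handle head [ 0.4987 -0.3476  0.0204]
cup1? [ 0.6039 -0.359   0.0799]
cup2? [ 0.6016 -0.2775  0.0872]
```

Run:
```python
from h import *
t,s=load('top0'),load('side0')
a=tri([t,s],[(283.6,194.5),(307.5,242.0)]);b=tri([t,s],[(326.4,199.0),(322.1,209.1)])
print(a.round(4),b.round(4),((a+b)/2).round(4), np.arctan2(-(a-b)[0],(a-b)[1]))
for z in(.089,.095): print(onz(t,(304.2,195.1),z).round(4))
S=lambda X,Y:(210+(X+.5)/2.4-.5,140+(Y+.5)/2.4-.5)
print('bar',tri([t,s],[(304.2,195.1),S(253,186)]).round(4))
T={'cA':((234.6,186.9),(283.4,293.0)),'cB':((185.7,190.3),(270.2,357.8)),'cC':((211.6,207.4),(305,330.4)),'bA':((213,189.2),(277,320.8)),'bB':((187.9,209.5),(300,366))}
for k,v in T.items(): print(k,tri([t,s],v).round(4), onz(t,v[0],.06).round(4))
```

```text
[0.4954 0.0443 0.059 ] [ 0.4779 -0.1051  0.0594] [ 0.4867 -0.0304  0.0592] -0.11616289620509584
[ 0.4876 -0.0297  0.089 ]
[ 0.4865 -0.0301  0.095 ]
bar [ 0.487  -0.0297  0.09  ]
cA [0.5247 0.2201 0.0474] [0.5219 0.2169 0.06  ]
cB [0.5128 0.3934 0.0484] [0.5098 0.3888 0.06  ]
cC [0.4537 0.3037 0.0296] [0.4492 0.2942 0.06  ]
bA [0.5197 0.2982 0.0428] [0.5137 0.2927 0.06  ]
bB [0.4476 0.3896 0.0261] [0.4418 0.3768 0.06  ]
```

Call:
carry_out:
  deltas:
    - {"dp": [0.035, 0.05, 0], "turn": 0.12, "grip": 0.06}
    - {"dp": [0.07, 0.11, 0], "turn": 0.25, "grip": 0.06}
    - {"dp": [0.105, 0.16, 0], "turn": 0.38, "grip": 0.06}
    - {"dp": [0.14, 0.22, 0], "turn": 0.5, "grip": 0.06}
    - {"dp": [0.175, 0.27, 0], "turn": 0.63, "grip": 0.06}
    - {"dp": [0.21, 0.33, 0], "turn": 0.76, "grip": 0.06}
    - {"dp": [0.245, 0.385, 0], "turn": 0.9, "grip": 0.06}
    - {"dp": [0.28, 0.44, 0], "turn": 1.02, "grip": 0.06}
    - {"dp": [0.307, 0.489, -0.02], "turn": 1.125, "grip": 0.06}
    - {"dp": [0.307, 0.489, -0.06], "turn": 1.125, "grip": 0.06}

```text
clock: 1.35
position: [0.4899, -0.0276, 0.1718]
ee_rot: [[-0.107, -0.994, 0.004], [-0.994, 0.107, 0.001], [-0.001, -0.004, -1.0]]
ft_force: [-0.0, 0.9, -1.5]
grip_width: 0.0602
grasp_force: 0.0
```

```bash
cat >> h.py <<'E'
def st():
    s=readout.sense(); R=s['ee_rot']; print('t',round(s['clock'],2),'pos',s['position'].round(4),'yawY',round(np.arctan2(R[1,1],R[0,1]),3),'q',s['joints'].round(2),'F',s['ft_force'].round(1),'w',round(s['grip_width'],4),'g',round(s['grasp_force'],1)); return s
E
python3 -c "
from h import *
st()"
```

```text
t 1.35 pos [ 0.4899 -0.0276  0.1718] yawY 3.034 q [ 0.26  0.16 -0.16  0.   -1.24 -0.37] F [-0.   0.9 -1.5] w 0.0602 g 0.0
```

Call:
carry_out:
  deltas:
    - {"dp": [0, 0, -0.04], "turn": 0, "grip": 0.06}
    - {"dp": [0, 0, -0.08], "turn": 0, "grip": 0.06}
    - {"dp": [0, 0, -0.099], "turn": 0, "grip": 0.06}
    - {"dp": [0, 0, -0.099], "turn": 0, "grip": 0.03}
    - {"dp": [0, 0, -0.099], "turn": 0, "grip": 0.0}
    - {"dp": [0, 0, -0.099], "turn": 0, "grip": 0.0}
    - {"dp": [0, 0, -0.099], "turn": 0, "grip": 0.0}
    - {"dp": [0, 0, -0.099], "turn": 0, "grip": 0.0}

```text
clock: 2.35
position: [0.4881, -0.0305, 0.0736]
ee_rot: [[-0.111, -0.994, 0.003], [-0.994, 0.111, 0.0], [-0.0, -0.003, -1.0]]
ft_force: [-0.7, -0.1, 6.4]
grip_width: 0.0127
grasp_force: 60.0
```

Call:
carry_out:
  deltas:
    - {"dp": [0, 0, 0.02], "turn": 0, "grip": 0}
    - {"dp": [0, 0, 0.05], "turn": 0, "grip": 0}
    - {"dp": [0.02, 0.0, 0.06], "turn": 0, "grip": 0}
    - {"dp": [0.06, 0.01, 0.06], "turn": 0, "grip": 0}
    - {"dp": [0.1, 0.015, 0.06], "turn": 0, "grip": 0}
    - {"dp": [0.14, 0.02, 0.06], "turn": 0, "grip": 0}
    - {"dp": [0.168, 0.02, 0.05], "turn": 0, "grip": 0}
    - {"dp": [0.168, 0.02, 0.02], "turn": 0, "grip": 0}
    - {"dp": [0.168, 0.02, -0.01], "turn": 0, "grip": 0}
    - {"dp": [0.168, 0.02, -0.01], "turn": 0, "grip": 0}

```text
clock: 3.6
position: [0.6529, -0.0108, 0.0591]
ee_rot: [[-0.112, -0.994, -0.007], [-0.994, 0.112, -0.001], [0.001, 0.007, -1.0]]
ft_force: [-1.6, -0.6, -0.9]
grip_width: 0.0127
grasp_force: 59.1
```

```bash
python3 -c "
from h import *
st();c=snap('top','top1');crop(c,170,110,260,130,3,'c3')"
```

```text
t 3.6 pos [ 0.6529 -0.0108  0.0591] yawY 3.029 q [ 0.22  0.55  0.12 -0.   -1.14 -0.33] F [-1.6 -0.6 -0.9] w 0.0127 g 59.1
```

View pics/c3.png

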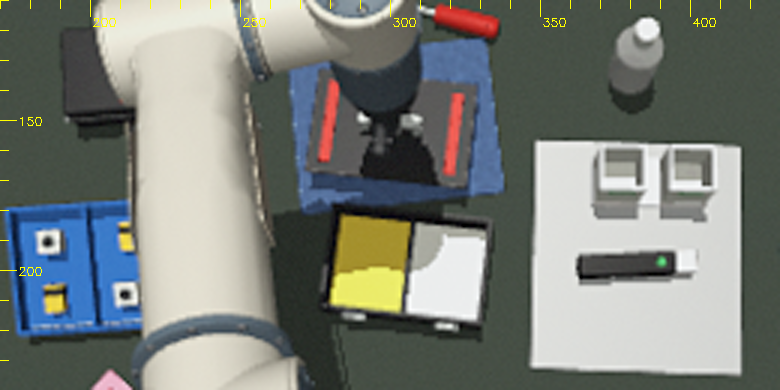

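Call:
carry_out:
  deltas:
    - {"dp": [0, 0, -0.02], "turn": 0, "grip": 0}
    - {"dp": [0, 0, -0.034], "turn": 0, "grip": 0}
    - {"dp": [0, 0, -0.036], "turn": 0, "grip": 0}
    - {"dp": [0, 0, -0.036], "turn": 0, "grip": 0.05}
    - {"dp": [0, 0, -0.036], "turn": 0, "grip": 0.05}
    - {"dp": [0, 0, -0.036], "turn": 0, "grip": 0.05}
    - {"dp": [0, 0, 0.01], "turn": 0, "grip": 0.05}
    - {"dp": [0, 0, 0.06], "turn": 0, "grip": 0.05}
    - {"dp": [0, 0, 0.1], "turn": 0, "grip": 0.05}

```text
clock: 4.78
position: [0.6556, -0.0108, 0.1648]
ee_rot: [[-0.112, -0.994, 0.002], [-0.994, 0.112, -0.0], [-0.0, -0.002, -1.0]]
ft_force: [0.2, -0.5, -0.4]
grip_width: 0.0499
grasp_force: 0.0
```

Run:
```python
from h import *
t,s=load('top0'),load('side0')
T=lambda X,Y:(170+(X+.5)/3-.5,110+(Y+.5)/3-.5); S=lambda X,Y:(210+(X+.5)/2.4-.5,140+(Y+.5)/2.4-.5)
u=np.array([.998,.061]);v=np.array([-.061,.998])
for k,a,b in(('cA',(194,232),(179,363)),('cB',(48,241),(147,519)),('cC',(126,295),(231,453)),('bA',(130,238),(163,431)),('bB',(54,299),(217,539))):
    p=tri([t,s],[T(*a),S(*b)]); d=p[:2]-[.4845,.2974]; print(k,p.round(4),'binframe',(d@u).round(4),(d@v).round(4))
st()
```

```text
cA [0.5226 0.2191 0.0549] binframe 0.0332 -0.0804
cB [0.5121 0.3915 0.0535] binframe 0.0332 0.0923
cC [0.4513 0.3017 0.0351] binframe -0.0329 0.0063
bA [0.5189 0.2968 0.0474] binframe 0.0343 -0.0027
bB [0.4474 0.3884 0.0315] binframe -0.0314 0.0931
t 4.78 pos [ 0.6556 -0.0108  0.1648] yawY 3.03 q [ 0.22  0.49  0.28  0.   -1.36 -0.33] F [ 0.2 -0.5 -0.4] w 0.0499 g 0.0
```

Call:
carry_out:
  deltas:
    - {"dp": [-0.02, 0.03, 0], "turn": -0.17, "grip": 0.036}
    - {"dp": [-0.035, 0.06, 0], "turn": -0.35, "grip": 0.036}
    - {"dp": [-0.05, 0.09, 0], "turn": -0.52, "grip": 0.036}
    - {"dp": [-0.065, 0.12, 0], "turn": -0.7, "grip": 0.036}
    - {"dp": [-0.08, 0.15, 0], "turn": -0.87, "grip": 0.036}
    - {"dp": [-0.1, 0.18, 0], "turn": -1.05, "grip": 0.036}
    - {"dp": [-0.115, 0.21, 0], "turn": -1.22, "grip": 0.036}
    - {"dp": [-0.13, 0.227, -0.02], "turn": -1.396, "grip": 0.036}
    - {"dp": [-0.13, 0.227, -0.06], "turn": -1.396, "grip": 0.036}
    - {"dp": [-0.13, 0.227, -0.075], "turn": -1.396, "grip": 0.036}

```text
clock: 6.02
position: [0.5238, 0.2158, 0.0853]
ee_rot: [[-0.998, -0.063, -0.003], [-0.063, 0.998, -0.002], [0.003, -0.002, -1.0]]
ft_force: [-0.3, -0.2, 0.6]
grip_width: 0.0357
grasp_force: 0.0
```

```bash
python3 -c "
from h import *
st();c=snap('side','side2');crop(c,190,140,240,250,2.4,'c4')"
```

```text
t 6.03 pos [0.5238 0.2158 0.0853] yawY 1.634 q [ 0.67  0.38 -0.1  -0.   -1.09 -2.17] F [-0.3 -0.2  0.6] w 0.0357 g 0.0
```

View pics/c4.png

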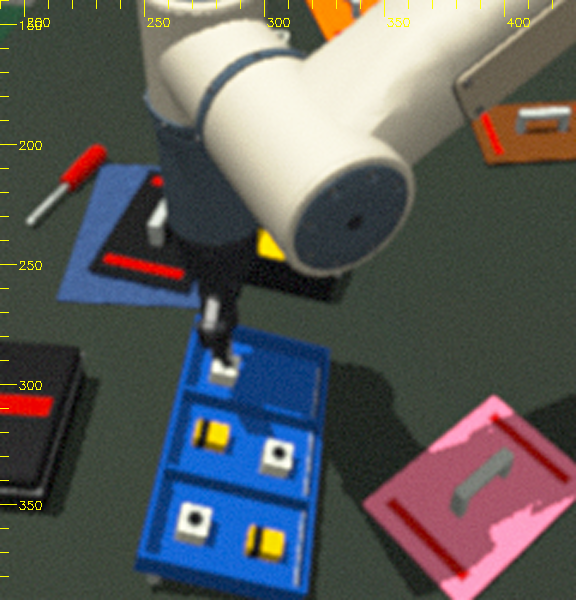

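Call:
carry_out:
  deltas:
    - {"dp": [0.001, 0, -0.03], "turn": 0, "grip": 0.036}
    - {"dp": [0.001, 0, -0.0475], "turn": 0, "grip": 0.036}
    - {"dp": [0.001, 0, -0.0475], "turn": 0, "grip": 0.036}
    - {"dp": [0.001, 0, -0.0475], "turn": 0, "grip": 0.0}
    - {"dp": [0.001, 0, -0.0475], "turn": 0, "grip": 0.0}
    - {"dp": [0.001, 0, -0.0475], "turn": 0, "grip": 0.0}
    - {"dp": [0.001, 0, -0.03], "turn": 0, "grip": 0.0}
    - {"dp": [0.001, 0, 0.02], "turn": 0, "grip": 0.0}
    - {"dp": [0.001, 0, 0.06], "turn": 0, "grip": 0.0}

```text
clock: 7.2
position: [0.5263, 0.2163, 0.1491]
ee_rot: [[-0.998, -0.063, 0.001], [-0.063, 0.998, 0.0], [-0.001, 0.0, -1.0]]
ft_force: [0.0, 0.1, -0.3]
grip_width: 0.0243
grasp_force: 60.3
```

Call:
carry_out:
  deltas:
    - {"dp": [-0.001, -0.05, 0], "turn": -0.03, "grip": 0}
    - {"dp": [-0.002, -0.1, 0], "turn": -0.06, "grip": 0}
    - {"dp": [-0.004, -0.15, 0], "turn": -0.09, "grip": 0}
    - {"dp": [-0.006, -0.2, 0], "turn": -0.12, "grip": 0}
    - {"dp": [-0.007, -0.25, 0], "turn": -0.15, "grip": 0}
    - {"dp": [-0.009, -0.297, 0], "turn": -0.174, "grip": 0}
    - {"dp": [-0.009, -0.297, -0.04], "turn": -0.174, "grip": 0}
    - {"dp": [-0.009, -0.297, -0.09], "turn": -0.174, "grip": 0}
    - {"dp": [-0.009, -0.297, -0.129], "turn": -0.174, "grip": 0}
    - {"dp": [-0.009, -0.297, -0.129], "turn": -0.174, "grip": 0}

```text
clock: 8.45
position: [0.5158, -0.0809, 0.0167]
ee_rot: [[-0.994, 0.111, -0.004], [0.111, 0.994, -0.001], [0.004, -0.001, -1.0]]
ft_force: [0.1, 0.8, 0.4]
grip_width: 0.0245
grasp_force: 62.6
```

Call:
carry_out:
  deltas:
    - {"dp": [0, 0, 0], "turn": 0, "grip": 0.04}
    - {"dp": [0, 0, 0], "turn": 0, "grip": 0.04}
    - {"dp": [0, 0, 0.05], "turn": 0, "grip": 0.04}
    - {"dp": [0, 0, 0.1], "turn": 0, "grip": 0.04}
    - {"dp": [0, 0.05, 0.12], "turn": 0.03, "grip": 0.038}
    - {"dp": [0, 0.11, 0.12], "turn": 0.06, "grip": 0.038}
    - {"dp": [-0.001, 0.17, 0.12], "turn": 0.09, "grip": 0.038}
    - {"dp": [-0.001, 0.23, 0.12], "turn": 0.12, "grip": 0.038}
    - {"dp": [-0.002, 0.29, 0.12], "turn": 0.15, "grip": 0.038}
    - {"dp": [-0.002, 0.35, 0.12], "turn": 0.174, "grip": 0.038}

```text
clock: 9.7
position: [0.515, 0.2716, 0.1397]
ee_rot: [[-0.998, -0.064, 0.002], [-0.064, 0.998, 0.001], [-0.002, 0.001, -1.0]]
ft_force: [1.6, 0.7, 0.5]
grip_width: 0.0381
grasp_force: 0.0
```

Call:
carry_out:
  deltas:
    - {"dp": [0, 0.06, 0], "turn": 0, "grip": 0.038}
    - {"dp": [0, 0.12, 0], "turn": 0, "grip": 0.038}
    - {"dp": [0, 0.1205, -0.02], "turn": 0, "grip": 0.038}
    - {"dp": [0, 0.1205, -0.07], "turn": 0, "grip": 0.038}
    - {"dp": [0, 0.1205, -0.0985], "turn": 0, "grip": 0.038}
    - {"dp": [0, 0.1205, -0.0985], "turn": 0, "grip": 0.038}
    - {"dp": [0, 0.1205, -0.0985], "turn": 0, "grip": 0.0}
    - {"dp": [0, 0.1205, -0.0985], "turn": 0, "grip": 0.0}
    - {"dp": [0, 0.1205, -0.0985], "turn": 0, "grip": 0.0}
    - {"dp": [0, 0.1205, -0.05], "turn": 0, "grip": 0.0}

```text
clock: 10.95
position: [0.5131, 0.3881, 0.0853]
ee_rot: [[-0.998, -0.062, -0.006], [-0.062, 0.998, -0.005], [0.007, -0.005, -1.0]]
ft_force: [0.5, 0.7, -0.0]
grip_width: 0.0246
grasp_force: 61.5
```

Call:
carry_out:
  deltas:
    - {"dp": [0, 0, 0.05], "turn": 0, "grip": 0}
    - {"dp": [-0.001, -0.03, 0.06], "turn": -0.02, "grip": 0}
    - {"dp": [-0.005, -0.09, 0.06], "turn": -0.04, "grip": 0}
    - {"dp": [-0.01, -0.15, 0.06], "turn": -0.06, "grip": 0}
    - {"dp": [-0.015, -0.21, 0.06], "turn": -0.08, "grip": 0}
    - {"dp": [-0.02, -0.27, 0.06], "turn": -0.1, "grip": 0}
    - {"dp": [-0.025, -0.33, 0.06], "turn": -0.12, "grip": 0}
    - {"dp": [-0.03, -0.39, 0.06], "turn": -0.15, "grip": 0}
    - {"dp": [-0.033, -0.44, 0.06], "turn": -0.174, "grip": 0}
    - {"dp": [-0.0335, -0.4665, 0.03], "turn": -0.174, "grip": 0}

```text
clock: 12.2
position: [0.4833, -0.0788, 0.1206]
ee_rot: [[-0.994, 0.113, 0.007], [0.113, 0.994, 0.0], [-0.007, 0.001, -1.0]]
ft_force: [0.7, -0.1, -1.1]
grip_width: 0.0245
grasp_force: 61.4
```

Call:
carry_out:
  deltas:
    - {"dp": [0, 0, 0], "turn": 0, "grip": 0}
    - {"dp": [0, 0, -0.05], "turn": 0, "grip": 0}
    - {"dp": [0, 0, -0.1], "turn": 0, "grip": 0}
    - {"dp": [0, 0, -0.1], "turn": 0, "grip": 0}
    - {"dp": [0, 0, -0.1], "turn": 0, "grip": 0.04}
    - {"dp": [0, 0, -0.1], "turn": 0, "grip": 0.04}
    - {"dp": [0, 0, -0.05], "turn": 0, "grip": 0.04}
    - {"dp": [0, 0, 0], "turn": 0, "grip": 0.04}
    - {"dp": [0, 0.03, 0.02], "turn": 0, "grip": 0.038}
    - {"dp": [0, 0.09, 0.02], "turn": 0.02, "grip": 0.038}

```text
clock: 13.45
position: [0.4833, 0.0137, 0.1419]
ee_rot: [[-0.996, 0.094, 0.007], [0.094, 0.996, 0.002], [-0.006, 0.002, -1.0]]
ft_force: [0.6, 0.4, -0.5]
grip_width: 0.0378
grasp_force: 0.0
```

Call:
carry_out:
  deltas:
    - {"dp": [-0.005, 0.06, 0], "turn": 0.03, "grip": 0.038}
    - {"dp": [-0.01, 0.12, 0], "turn": 0.06, "grip": 0.038}
    - {"dp": [-0.017, 0.18, 0], "turn": 0.09, "grip": 0.038}
    - {"dp": [-0.022, 0.24, 0], "turn": 0.12, "grip": 0.038}
    - {"dp": [-0.027, 0.288, 0], "turn": 0.154, "grip": 0.038}
    - {"dp": [-0.027, 0.288, -0.03], "turn": 0.154, "grip": 0.038}
    - {"dp": [-0.027, 0.288, -0.08], "turn": 0.154, "grip": 0.038}
    - {"dp": [-0.027, 0.288, -0.116], "turn": 0.154, "grip": 0.038}
    - {"dp": [-0.027, 0.288, -0.116], "turn": 0.154, "grip": 0.038}
    - {"dp": [-0.027, 0.288, -0.116], "turn": 0.154, "grip": 0.0}

```text
clock: 14.7
position: [0.4558, 0.3022, 0.0246]
ee_rot: [[-0.998, -0.063, 0.002], [-0.063, 0.998, 0.002], [-0.003, 0.002, -1.0]]
ft_force: [1.6, 0.6, 0.3]
grip_width: 0.0243
grasp_force: 60.7
```

Call:
carry_out:
  deltas:
    - {"dp": [0, 0, 0], "turn": 0, "grip": 0}
    - {"dp": [0, 0, 0], "turn": 0, "grip": 0}
    - {"dp": [0, 0, 0.03], "turn": 0, "grip": 0}
    - {"dp": [0, 0, 0.08], "turn": 0, "grip": 0}
    - {"dp": [0, 0, 0.12], "turn": 0, "grip": 0}
    - {"dp": [0, -0.06, 0.126], "turn": -0.02, "grip": 0}
    - {"dp": [0, -0.12, 0.126], "turn": -0.05, "grip": 0}
    - {"dp": [-0.002, -0.18, 0.126], "turn": -0.08, "grip": 0}
    - {"dp": [-0.004, -0.24, 0.126], "turn": -0.11, "grip": 0}
    - {"dp": [-0.006, -0.3, 0.126], "turn": -0.14, "grip": 0}

```text
clock: 15.95
position: [0.4485, -0.0004, 0.1492]
ee_rot: [[-0.997, 0.078, 0.002], [0.078, 0.997, 0.001], [-0.002, 0.001, -1.0]]
ft_force: [2.0, -0.7, -0.8]
grip_width: 0.0245
grasp_force: 60.9
```

Call:
carry_out:
  deltas:
    - {"dp": [-0.002, -0.05, 0], "turn": -0.02, "grip": 0}
    - {"dp": [-0.003, -0.074, 0], "turn": -0.034, "grip": 0}
    - {"dp": [-0.003, -0.074, -0.04], "turn": -0.034, "grip": 0}
    - {"dp": [-0.003, -0.074, -0.09], "turn": -0.034, "grip": 0}
    - {"dp": [-0.003, -0.074, -0.13], "turn": -0.034, "grip": 0}
    - {"dp": [-0.003, -0.074, -0.13], "turn": -0.034, "grip": 0.04}
    - {"dp": [-0.003, -0.074, -0.13], "turn": -0.034, "grip": 0.04}
    - {"dp": [-0.003, -0.074, -0.08], "turn": -0.034, "grip": 0.04}
    - {"dp": [-0.003, -0.074, -0.03], "turn": -0.034, "grip": 0.04}
    - {"dp": [-0.003, -0.074, 0], "turn": -0.034, "grip": 0.036}

```text
clock: 17.2
position: [0.4473, -0.0726, 0.1534]
ee_rot: [[-0.994, 0.111, 0.007], [0.111, 0.994, 0.001], [-0.007, 0.001, -1.0]]
ft_force: [1.0, -0.4, -1.0]
grip_width: 0.0358
grasp_force: 0.0
```

Call:
carry_out:
  deltas:
    - {"dp": [0.01, 0.055, 0], "turn": 0.02, "grip": 0.036}
    - {"dp": [0.02, 0.11, 0], "turn": 0.05, "grip": 0.036}
    - {"dp": [0.03, 0.165, 0], "turn": 0.08, "grip": 0.036}
    - {"dp": [0.04, 0.22, 0], "turn": 0.1, "grip": 0.036}
    - {"dp": [0.055, 0.275, 0], "turn": 0.13, "grip": 0.036}
    - {"dp": [0.065, 0.33, 0], "turn": 0.15, "grip": 0.036}
    - {"dp": [0.0755, 0.3695, 0], "turn": 0.174, "grip": 0.036}
    - {"dp": [0.0755, 0.3695, -0.04], "turn": 0.174, "grip": 0.036}
    - {"dp": [0.0755, 0.3695, -0.09], "turn": 0.174, "grip": 0.036}
    - {"dp": [0.0755, 0.3695, -0.109], "turn": 0.174, "grip": 0.036}

```text
clock: 18.45
position: [0.5202, 0.2965, 0.0385]
ee_rot: [[-0.998, -0.063, -0.002], [-0.063, 0.998, -0.001], [0.002, -0.001, -1.0]]
ft_force: [0.9, 0.6, 1.0]
grip_width: 0.036
grasp_force: 0.0
```

Call:
carry_out:
  deltas:
    - {"dp": [0, 0, 0], "turn": 0, "grip": 0.036}
    - {"dp": [0, 0, 0], "turn": 0, "grip": 0}
    - {"dp": [0, 0, 0], "turn": 0, "grip": 0}
    - {"dp": [0, 0, 0], "turn": 0, "grip": 0}
    - {"dp": [0, 0, 0.03], "turn": 0, "grip": 0}
    - {"dp": [0, 0, 0.08], "turn": 0, "grip": 0}
    - {"dp": [0, -0.03, 0.11], "turn": 0, "grip": 0}
    - {"dp": [0, -0.09, 0.11], "turn": -0.04, "grip": 0}
    - {"dp": [0, -0.15, 0.11], "turn": -0.08, "grip": 0}
    - {"dp": [0, -0.21, 0.11], "turn": -0.12, "grip": 0}

```text
clock: 19.7
position: [0.5213, 0.0853, 0.1507]
ee_rot: [[-0.998, 0.058, 0.002], [0.058, 0.998, 0.001], [-0.002, 0.001, -1.0]]
ft_force: [0.6, -0.1, -0.9]
grip_width: 0.0198
grasp_force: 60.8
```

Call:
carry_out:
  deltas:
    - {"dp": [-0.001, -0.055, 0], "turn": -0.03, "grip": 0}
    - {"dp": [-0.001, -0.0755, 0], "turn": -0.054, "grip": 0}
    - {"dp": [-0.001, -0.0755, -0.04], "turn": -0.054, "grip": 0}
    - {"dp": [-0.001, -0.0755, -0.09], "turn": -0.054, "grip": 0}
    - {"dp": [-0.001, -0.0755, -0.13], "turn": -0.054, "grip": 0}
    - {"dp": [-0.001, -0.0755, -0.13], "turn": -0.054, "grip": 0.04}
    - {"dp": [-0.001, -0.0755, -0.13], "turn": -0.054, "grip": 0.04}
    - {"dp": [-0.001, -0.0755, -0.08], "turn": -0.054, "grip": 0.04}
    - {"dp": [-0.001, -0.0755, -0.03], "turn": -0.054, "grip": 0.04}
    - {"dp": [-0.001, -0.0755, 0], "turn": -0.054, "grip": 0.036}

```text
clock: 20.95
position: [0.5219, 0.0116, 0.1549]
ee_rot: [[-0.994, 0.111, 0.008], [0.111, 0.994, 0.002], [-0.007, 0.002, -1.0]]
ft_force: [1.0, 0.0, -0.6]
grip_width: 0.0358
grasp_force: 0.0
```

Call:
carry_out:
  deltas:
    - {"dp": [-0.01, 0.055, 0], "turn": 0.02, "grip": 0.036}
    - {"dp": [-0.02, 0.11, 0], "turn": 0.05, "grip": 0.036}
    - {"dp": [-0.03, 0.165, 0], "turn": 0.08, "grip": 0.036}
    - {"dp": [-0.04, 0.22, 0], "turn": 0.1, "grip": 0.036}
    - {"dp": [-0.05, 0.275, 0], "turn": 0.13, "grip": 0.036}
    - {"dp": [-0.06, 0.33, 0], "turn": 0.15, "grip": 0.036}
    - {"dp": [-0.0705, 0.3765, 0], "turn": 0.174, "grip": 0.036}
    - {"dp": [-0.0705, 0.3765, -0.04], "turn": 0.174, "grip": 0.036}
    - {"dp": [-0.0705, 0.3765, -0.09], "turn": 0.174, "grip": 0.036}
    - {"dp": [-0.0705, 0.3765, -0.127], "turn": 0.174, "grip": 0.036}

```text
clock: 22.2
position: [0.4498, 0.3886, 0.023]
ee_rot: [[-0.998, -0.063, 0.001], [-0.063, 0.998, 0.002], [-0.001, 0.002, -1.0]]
ft_force: [0.5, 0.8, 0.0]
grip_width: 0.036
grasp_force: 0.0
```

Call:
carry_out:
  deltas:
    - {"dp": [0, 0, 0], "turn": 0, "grip": 0.036}
    - {"dp": [0, 0, 0], "turn": 0, "grip": 0}
    - {"dp": [0, 0, 0], "turn": 0, "grip": 0}
    - {"dp": [0, 0, 0], "turn": 0, "grip": 0}
    - {"dp": [0, 0, 0.03], "turn": 0, "grip": 0}
    - {"dp": [0, 0, 0.08], "turn": 0, "grip": 0}
    - {"dp": [0, -0.03, 0.127], "turn": 0, "grip": 0}
    - {"dp": [0, -0.09, 0.127], "turn": -0.04, "grip": 0}
    - {"dp": [0, -0.15, 0.127], "turn": -0.08, "grip": 0}
    - {"dp": [0, -0.21, 0.127], "turn": -0.12, "grip": 0}

```text
clock: 23.45
position: [0.4498, 0.1764, 0.1508]
ee_rot: [[-0.998, 0.058, 0.002], [0.058, 0.998, 0.002], [-0.002, 0.002, -1.0]]
ft_force: [0.5, -1.2, 0.5]
grip_width: 0.0203
grasp_force: 60.7
```

Call:
carry_out:
  deltas:
    - {"dp": [0.005, -0.055, 0], "turn": -0.02, "grip": 0}
    - {"dp": [0.01, -0.11, 0], "turn": -0.04, "grip": 0}
    - {"dp": [0.0145, -0.16, 0], "turn": -0.054, "grip": 0}
    - {"dp": [0.0145, -0.16, -0.04], "turn": -0.054, "grip": 0}
    - {"dp": [0.0145, -0.16, -0.09], "turn": -0.054, "grip": 0}
    - {"dp": [0.0145, -0.16, -0.13], "turn": -0.054, "grip": 0}
    - {"dp": [0.0145, -0.16, -0.13], "turn": -0.054, "grip": 0.04}
    - {"dp": [0.0145, -0.16, -0.13], "turn": -0.054, "grip": 0.04}
    - {"dp": [0.0145, -0.16, -0.08], "turn": -0.054, "grip": 0.04}
    - {"dp": [0.0145, -0.16, -0.03], "turn": -0.054, "grip": 0.04}

```text
clock: 24.7
position: [0.4646, 0.0179, 0.1228]
ee_rot: [[-0.994, 0.111, 0.002], [0.111, 0.994, 0.0], [-0.002, 0.001, -1.0]]
ft_force: [1.4, 0.5, 0.7]
grip_width: 0.0399
grasp_force: 0.0
```

Call:
carry_out:
  deltas:
    - {"dp": [0.0, -0.04, 0.03], "turn": 0.17, "grip": 0.05}
    - {"dp": [0.0, -0.09, 0.07], "turn": 0.34, "grip": 0.05}
    - {"dp": [0.0, -0.14, 0.1], "turn": 0.5, "grip": 0.05}
    - {"dp": [0.0, -0.19, 0.1], "turn": 0.67, "grip": 0.05}
    - {"dp": [0.0, -0.24, 0.1], "turn": 0.84, "grip": 0.05}
    - {"dp": [0.0, -0.29, 0.1], "turn": 1.0, "grip": 0.05}
    - {"dp": [-0.01, -0.34, 0.1], "turn": 1.17, "grip": 0.05}
    - {"dp": [-0.02, -0.39, 0.1], "turn": 1.34, "grip": 0.05}
    - {"dp": [-0.03, -0.43, 0.1], "turn": 1.5, "grip": 0.05}
    - {"dp": [-0.04, -0.47, 0.1], "turn": 1.57, "grip": 0.05}

```text
clock: 25.95
position: [0.4238, -0.4536, 0.2222]
ee_rot: [[-0.109, -0.994, 0.003], [-0.994, 0.109, -0.002], [0.002, -0.003, -1.0]]
ft_force: [1.2, -0.3, 0.2]
grip_width: 0.0501
grasp_force: 0.0
```

```bash
python3 -c "
from h import *
st();c=snap('top','top3');crop(c,170,110,260,130,3,'c5')
snap('side','side3')"
```

```text
t 25.95 pos [ 0.4238 -0.4536  0.2222] yawY 3.033 q [-0.57  0.4   0.29  0.   -1.46  0.46] F [ 1.2 -0.3  0.2] w 0.0501 g 0.0
```

View pics/c5.png

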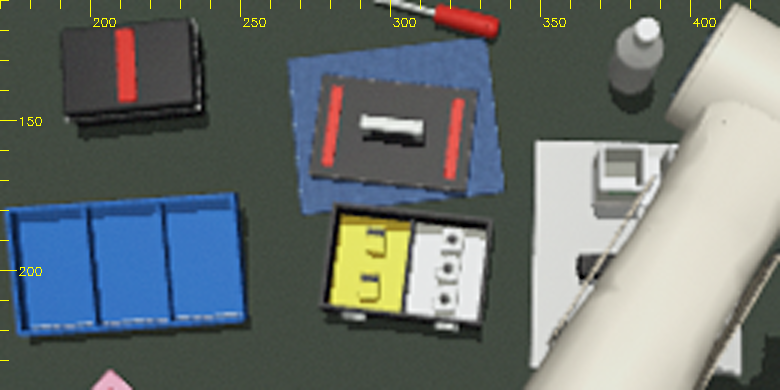

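Run:
```python
from h import *
t,s=load('top3'),load('side3')
for c,r in((t,(265,130,70,50)),(s,(210,170,110,100))):
    m=masks(c)
    for k in('white','red'): print(k); [print('  ',b[:3],b[3]) for b in blobs(c,m[k],r)]
for f in('top0','top3'):
    c=load(f)
T=lambda X,Y:(170+(X+.5)/3-.5,110+(Y+.5)/3-.5)
for p in((334,205),(493,219),(487,328),(322,309)): print(onz(t,T(*p),.055).round(4))
```

```text
white
   (np.float64(300.2), np.float64(151.1), 89) ((20.308849334716797, 4.239733695983887), 6.009006023406982)
red
   (np.float64(280.6), np.float64(151.6), 83) ((3.111269950866699, 25.45584487915039), 8.130102157592773)
   (np.float64(321.0), np.float64(155.8), 85) ((3.3197059631347656, 25.43670654296875), 7.431407928466797)
white
   (np.float64(258.6), np.float64(173.3), 96) ((10.0, 13.0), 90.0)
   (np.float64(300.6), np.float64(187.9), 1333) ((36.0, 43.0), 90.0)
   (np.float64(213.1), np.float64(220.5), 30) ((2.8284268379211426, 10.60660171508789), 45.0)
   (np.float64(310.9), np.float64(222.5), 210) ((18.43491554260254, 12.551432609558105), 11.309932708740234)
   (np.float64(257.6), np.float64(227.8), 139) ((7.491113662719727, 24.648181915283203), 25.016895294189453)
red
   (np.float64(224.7), np.float64(208.7), 176) ((7.77817440032959, 22.62741470336914), 45.0)
   (np.float64(268.8), np.float64(217.6), 135) ((31.574697494506836, 4.706787109375), 11.309932708740234)
   (np.float64(249.4), np.float64(250.5), 184) ((34.16655349731445, 5.314796447753906), 12.528807640075684)
[0.5549 0.0551 0.055 ]
[ 0.538  -0.1317  0.055 ]
[ 0.4098 -0.1245  0.055 ]
[0.4316 0.0664 0.055 ]
```

Run:
```python
from h import *
t,s=load('top3'),load('side3')
a=tri([t,s],[(280.6,151.6),(249.4,250.5)]);b=tri([t,s],[(321.0,155.8),(268.8,217.6)])
print(a.round(4),b.round(4),((a+b)/2).round(4), np.arctan2(-(a-b)[0],(a-b)[1]))
a=onz(t,(280.6,151.6),.014);b=onz(t,(321,155.8),.014);print(((a+b)/2).round(4),np.arctan2(-(a-b)[0],(a-b)[1]),onz(t,(300.2,151.1),.049).round(4))
t=load('top0');a=onz(t,(283.6,194.5),.06);b=onz(t,(326.4,199.),.06);print(((a+b)/2).round(4))
# fit box rim via dark mask: wall inner floor colours
c=load('top3');m=masks(c);hs=cv2.cvtColor(c['image'],cv2.COLOR_BGR2HSV)
```

```text
[0.6645 0.0641 0.0129] [ 0.6467 -0.085   0.014 ] [ 0.6556 -0.0104  0.0134] -0.11839539359141935
[ 0.6555 -0.0105  0.014 ] -0.1087099651067712 [ 0.6549 -0.011   0.049 ]
[ 0.4869 -0.0305  0.06  ]
```

Call:
carry_out:
  deltas:
    - {"dp": [0.025, 0.05, 0], "turn": 0, "grip": 0.05}
    - {"dp": [0.05, 0.1, 0], "turn": 0, "grip": 0.05}
    - {"dp": [0.075, 0.15, 0], "turn": 0, "grip": 0.05}
    - {"dp": [0.1, 0.2, 0], "turn": 0, "grip": 0.05}
    - {"dp": [0.125, 0.25, 0], "turn": 0, "grip": 0.05}
    - {"dp": [0.15, 0.3, 0], "turn": 0, "grip": 0.05}
    - {"dp": [0.18, 0.35, 0], "turn": 0, "grip": 0.05}
    - {"dp": [0.21, 0.4, 0], "turn": 0, "grip": 0.05}
    - {"dp": [0.231, 0.4415, -0.03], "turn": 0, "grip": 0.05}
    - {"dp": [0.231, 0.4415, -0.08], "turn": 0, "grip": 0.05}

```text
clock: 27.3
position: [0.6578, -0.0066, 0.142]
ee_rot: [[-0.108, -0.994, 0.007], [-0.994, 0.108, 0.001], [-0.002, -0.007, -1.0]]
ft_force: [0.7, 0.1, -0.5]
grip_width: 0.0501
grasp_force: 0.0
```

Call:
carry_out:
  deltas:
    - {"dp": [0, 0, -0.05], "turn": 0, "grip": 0.05}
    - {"dp": [0, 0, -0.1], "turn": 0, "grip": 0.05}
    - {"dp": [0, 0, -0.113], "turn": 0, "grip": 0.05}
    - {"dp": [0, 0, -0.113], "turn": 0, "grip": 0.05}
    - {"dp": [0, 0, -0.113], "turn": 0, "grip": 0.0}
    - {"dp": [0, 0, -0.113], "turn": 0, "grip": 0.0}
    - {"dp": [0, 0, -0.113], "turn": 0, "grip": 0.0}
    - {"dp": [0, 0, -0.113], "turn": 0, "grip": 0.0}
    - {"dp": [0, 0, -0.08], "turn": 0, "grip": 0.0}
    - {"dp": [0, 0, -0.03], "turn": 0, "grip": 0.0}

```text
clock: 28.55
position: [0.6538, -0.0107, 0.1087]
ee_rot: [[-0.112, -0.994, -0.004], [-0.994, 0.112, -0.0], [0.001, 0.004, -1.0]]
ft_force: [0.8, -1.3, -1.5]
grip_width: 0.0125
grasp_force: 59.2
```

Call:
carry_out:
  deltas:
    - {"dp": [-0.03, -0.005, 0], "turn": 0, "grip": 0}
    - {"dp": [-0.07, -0.01, 0], "turn": 0, "grip": 0}
    - {"dp": [-0.11, -0.015, 0], "turn": 0, "grip": 0}
    - {"dp": [-0.15, -0.02, 0], "turn": 0, "grip": 0}
    - {"dp": [-0.168, -0.0205, 0], "turn": 0, "grip": 0}
    - {"dp": [-0.168, -0.0205, -0.02], "turn": 0, "grip": 0}
    - {"dp": [-0.168, -0.0205, -0.02], "turn": 0, "grip": 0}

```text
clock: 29.42
position: [0.486, -0.0313, 0.0887]
ee_rot: [[-0.112, -0.994, -0.002], [-0.994, 0.112, -0.0], [0.0, 0.002, -1.0]]
ft_force: [0.5, -0.2, -1.4]
grip_width: 0.0131
grasp_force: 59.2
```

```bash
python3 -c "
from h import *
st()
t=snap('top','top4');s=snap('side','side4')
for c,r in((t,(270,150,75,65)),(s,(270,180,90,75))):
    print([b[:3] for b in blobs(c,masks(c)['red'],r)])"
```

```text
t 29.43 pos [ 0.486  -0.0313  0.0887] yawY 3.029 q [ 0.26  0.23 -0.31 -0.   -1.04 -0.37] F [ 0.5 -0.2 -1.4] w 0.0131 g 59.2
[(np.float64(326.6), np.float64(198.7), 99), (np.float64(282.6), np.float64(200.1), 58)]
[(np.float64(314.5), np.float64(203.3), 15), (np.float64(333.6), np.float64(207.5), 43), (np.float64(307.6), np.float64(238.1), 190)]
```

Call:
carry_out:
  deltas:
    - {"dp": [0.0015, 0.0005, -0.008], "turn": 0, "grip": 0}
    - {"dp": [0.0015, 0.0005, -0.014], "turn": 0, "grip": 0}
    - {"dp": [0.0015, 0.0005, -0.017], "turn": 0, "grip": 0}
    - {"dp": [0.0015, 0.0005, -0.018], "turn": 0, "grip": 0}

```text
clock: 30.02
position: [0.489, -0.0306, 0.0746]
ee_rot: [[-0.111, -0.994, 0.002], [-0.994, 0.111, -0.001], [0.0, -0.002, -1.0]]
ft_force: [-15.1, 5.6, 32.6]
grip_width: 0.0126
grasp_force: 63.9
```

Call:
carry_out:
  deltas:
    - {"dp": [0, 0, 0.002], "turn": 0, "grip": 0.0}
    - {"dp": [0, 0, 0.002], "turn": 0, "grip": 0.04}
    - {"dp": [0, 0, 0.002], "turn": 0, "grip": 0.05}
    - {"dp": [0, 0, 0.002], "turn": 0, "grip": 0.05}
    - {"dp": [0, 0, 0.05], "turn": 0, "grip": 0.05}
    - {"dp": [0, 0, 0.1], "turn": 0, "grip": 0.05}
    - {"dp": [-0.02, -0.05, 0.13], "turn": 0, "grip": 0.05}
    - {"dp": [-0.05, -0.1, 0.13], "turn": 0, "grip": 0.05}
    - {"dp": [-0.07, -0.15, 0.13], "turn": 0, "grip": 0.05}
    - {"dp": [-0.08, -0.2, 0.13], "turn": 0, "grip": 0.05}

```text
clock: 31.28
position: [0.4077, -0.232, 0.2016]
ee_rot: [[-0.111, -0.994, 0.001], [-0.994, 0.111, -0.0], [-0.0, -0.001, -1.0]]
ft_force: [2.4, 0.6, 0.9]
grip_width: 0.0505
grasp_force: 0.0
```

```bash
python3 -c "
from h import *
st()
t=snap('top','top5');s=snap('side','side5')
for c,r in((t,(270,150,75,65)),(s,(270,180,90,75))):
    print([b[:3] for b in blobs(c,masks(c)['red'],r)])
a=cv2.resize(t['image'][160:240,270:430],None,fx=4,fy=4,interpolation=2);b=cv2.resize(s['image'][140:270,270:380],None,fx=2.2,fy=2.2,interpolation=2)
im=np.zeros((320+286,640,3),np.uint8);im[:320]=a;im[320:,:242]=b;cv2.imwrite('pics/c6.png',im[:600])"
```

```text
t 31.27 pos [ 0.4077 -0.232   0.2016] yawY 3.03 q [-0.18  0.11 -0.15 -0.   -1.31  0.07] F [2.4 0.6 0.9] w 0.0505 g 0.0
[(np.float64(282.5), np.float64(202.5), 33)]
[(np.float64(321.3), np.float64(208.9), 136), (np.float64(307.1), np.float64(241.9), 188)]
```

View pics/c6.png

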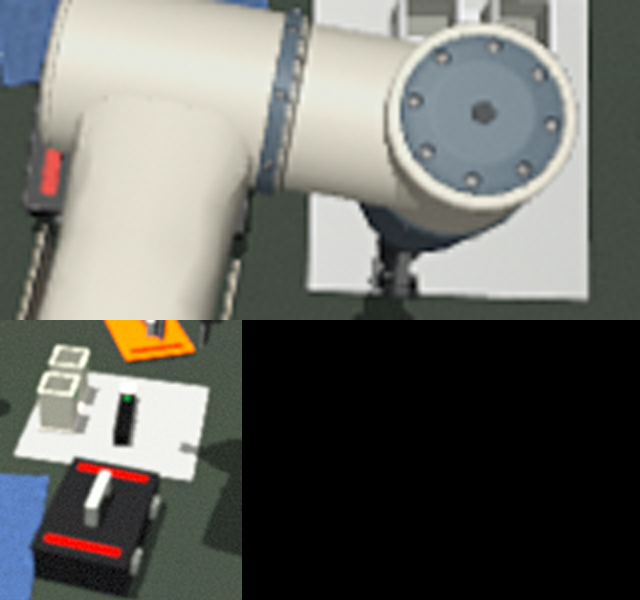

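Run:
```python
from h import *
for f,r in(('side0',(310,165,50,40)),('side5',(310,165,50,40)),('top0',(355,185,60,25))):
    c=load(f); g=cv2.cvtColor(c['image'],cv2.COLOR_BGR2GRAY); hs=cv2.cvtColor(c['image'],cv2.COLOR_BGR2HSV)
    print(f,'dark',[b[:3]+b[3] for b in blobs(c,g<70,r)],'green',[b[:3] for b in blobs(c,(hs[...,0]>45)&(hs[...,0]<85)&(hs[...,1]>100),r,1)])
t=load('top0');T=lambda X,Y:(170+(X+.5)/3-.5,110+(Y+.5)/3-.5)
for p in((579,254),(675,251),(697,250),(697,274),(579,278)): print(onz(t,T(*p),.032).round(4))
s=load('side0')
for n,p in(('foot',(.490,-.234,.018)),('head',(.490,-.374,.018))): print(n,proj(s,p),proj(t,p))
crop(load('side5'),270,140,110,60,7,'c7')
```

```text
side0 dark [(np.float64(326.0), np.float64(186.1), 130, (6.363961219787598, 21.778892517089844), 8.13010311126709)] green [(np.float64(327.4), np.float64(175.4), 13)]
side5 dark [(np.float64(326.1), np.float64(186.0), 138, (6.646804332733154, 21.778892517089844), 8.130102157592773)] green [(np.float64(327.4), np.float64(175.4), 13), (np.float64(324.5), np.float64(193.0), 2), (np.float64(324.0), np.float64(195.0), 1)]
top0 dark [(np.float64(379.2), np.float64(198.4), 199, (7.488452434539795, 32.172611236572266), 86.8201675415039)] green [(np.float64(390.0), np.float64(196.8), 10), (np.float64(366.0), np.float64(202.0), 1)]
[ 0.5005 -0.2337  0.032 ]
[ 0.5041 -0.347   0.032 ]
[ 0.5053 -0.373   0.032 ]
[ 0.4766 -0.3721  0.032 ]
[ 0.4718 -0.2333  0.032 ]
foot [323.72326536 193.85568035] [362.43461479 197.911359  ]
head [329.31768665 171.02898585] [401.66786477 197.92545845]
```

View pics/c7.png

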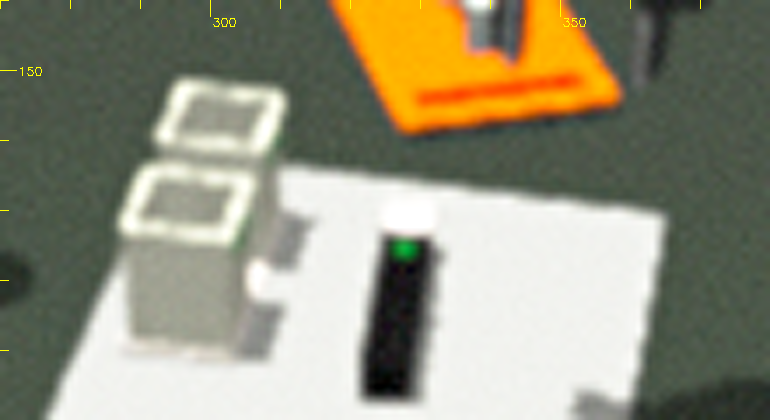

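Call:
carry_out:
  deltas:
    - {"dp": [0.03, -0.045, 0], "turn": 0.05, "grip": 0.06}
    - {"dp": [0.06, -0.09, 0], "turn": 0.1, "grip": 0.06}
    - {"dp": [0.082, -0.13, -0.01], "turn": 0.15, "grip": 0.06}
    - {"dp": [0.082, -0.13, -0.06], "turn": 0.15, "grip": 0.06}
    - {"dp": [0.082, -0.13, -0.11], "turn": 0.15, "grip": 0.06}
    - {"dp": [0.082, -0.13, -0.11], "turn": 0.15, "grip": 0.06}

```text
clock: 32.12
position: [0.4881, -0.3588, 0.0869]
ee_rot: [[0.038, -0.999, -0.009], [-0.999, -0.038, 0.005], [-0.005, 0.009, -1.0]]
ft_force: [0.9, 0.9, 0.9]
grip_width: 0.0598
grasp_force: 0.0
```

```bash
python3 -c "
from h import *
st()
s=snap('side','side6');crop(s,270,120,110,85,7,'c8')
print(tri([load('top0'),load('side0')],[(390,196.8),(327.4,175.4)]))"
```

```text
t 32.12 pos [ 0.4881 -0.3588  0.0869] yawY -3.104 q [-0.38  0.45  0.02 -0.   -1.15  0.42] F [0.9 0.9 0.9] w 0.0598 g 0.0
[ 0.49184589 -0.33082942  0.02817619]
```

View pics/c8.png

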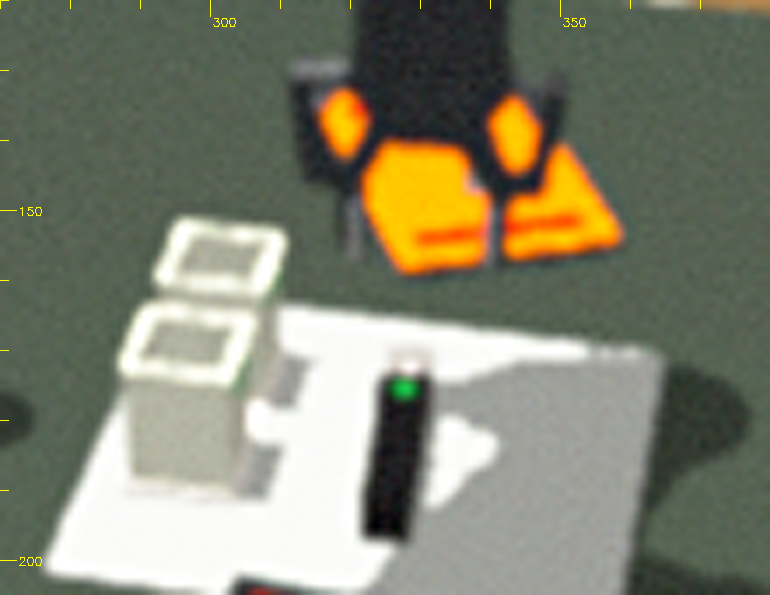

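Call:
carry_out:
  deltas:
    - {"dp": [0.0005, 0, -0.04], "turn": 0, "grip": 0.06}
    - {"dp": [0.0005, 0, -0.075], "turn": 0, "grip": 0.06}
    - {"dp": [0.0005, 0, -0.084], "turn": 0, "grip": 0.06}
    - {"dp": [0.0005, 0, -0.084], "turn": 0, "grip": 0.03}
    - {"dp": [0.0005, 0, -0.084], "turn": 0, "grip": 0.0}
    - {"dp": [0.0005, 0, -0.084], "turn": 0, "grip": 0.0}
    - {"dp": [0.0005, 0, -0.084], "turn": 0, "grip": 0.0}
    - {"dp": [0.0005, 0, -0.084], "turn": 0, "grip": 0.0}

```text
clock: 33.17
position: [0.4929, -0.3615, 0.01]
ee_rot: [[0.039, -0.999, 0.004], [-0.999, -0.039, -0.002], [0.003, -0.004, -1.0]]
ft_force: [0.1, 1.0, 6.8]
grip_width: 0.025
grasp_force: 59.9
```

Call:
carry_out:
  deltas:
    - {"dp": [0, 0, 0.02], "turn": 0, "grip": 0}
    - {"dp": [0, 0, 0.06], "turn": 0, "grip": 0}
    - {"dp": [0, 0, 0.11], "turn": 0, "grip": 0}
    - {"dp": [0, 0, 0.15], "turn": 0, "grip": 0}
    - {"dp": [0, 0, 0.15], "turn": 0, "grip": 0}

```text
clock: 33.8
position: [0.4932, -0.3619, 0.1624]
ee_rot: [[0.038, -0.999, 0.008], [-0.999, -0.038, -0.004], [0.005, -0.008, -1.0]]
ft_force: [0.2, -0.4, -1.3]
grip_width: 0.0246
grasp_force: 59.3
```

```bash
python3 -c "
from h import *
st()
s=snap('side','side7');crop(s,250,90,140,110,5.5,'c9')"
```

```text
t 33.8 pos [ 0.4932 -0.3619  0.1624] yawY -3.103 q [-0.38  0.4   0.13  0.   -1.3   0.42] F [ 0.2 -0.4 -1.3] w 0.0246 g 59.3
```

View pics/c9.png

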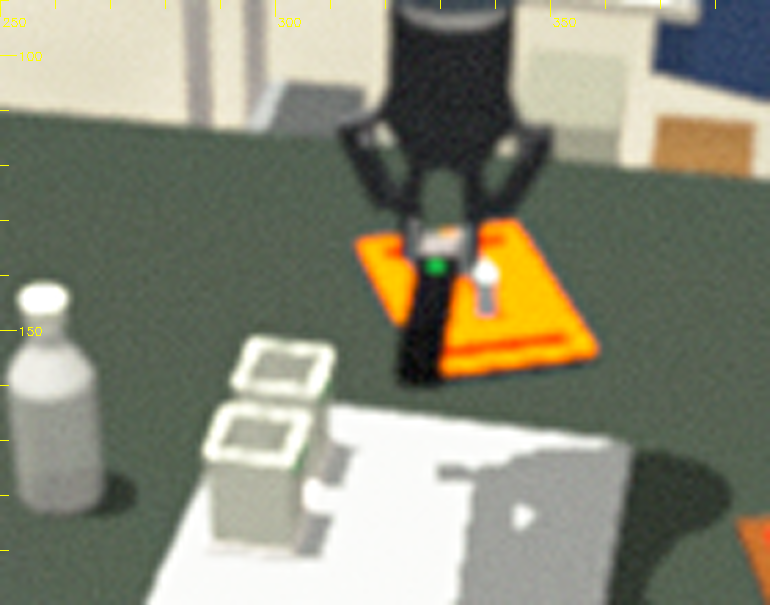

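Call:
carry_out:
  deltas:
    - {"dp": [0, 0, 0], "turn": 0, "grip": 0.0245}
    - {"dp": [0, 0, 0], "turn": 0, "grip": 0.0245}

```text
clock: 34.1
position: [0.4906, -0.3603, 0.1559]
ee_rot: [[0.038, -0.999, -0.002], [-0.999, -0.038, 0.001], [-0.001, 0.002, -1.0]]
ft_force: [-0.2, -0.6, -1.0]
grip_width: 0.0246
grasp_force: 59.3
```

```bash
cat >> h.py <<'E'
def pitch(c,gp=None):
    "grasp point from TCP; compares handle foot/LED pixels over pitch"
    s=readout.sense(); p=s['position']+[0,0,.019]; y=np.array([np.sin(.038),-np.cos(.038),0]) # to head
    hs=cv2.cvtColor(c['image'],cv2.COLOR_BGR2HSV); r=proj(c,p); x0,y0=int(r[0])-30,int(r[1])-25
    g=[b[:3] for b in blobs(c,(hs[...,0]>45)&(hs[...,0]<85)&(hs[...,1]>110)&(hs[...,2]>90),(x0,y0,60,70),3)]
    d=[(b[:3],b[3]) for b in blobs(c,cv2.cvtColor(c['image'],cv2.COLOR_BGR2GRAY)<45,(x0,y0,60,80),30)]
    print('green',g,'dark',d)
    for a in range(0,91,15):
        f=y*np.cos(np.radians(a))+np.array([0,0,np.sin(np.radians(a))]); n=-y*np.sin(np.radians(a))*1+np.array([0,0,np.cos(np.radians(a))])
        print(a,'led',proj(c,p-.03*f+.012*n).round(1),'foot',proj(c,p-.128*f).round(1))
E
python3 -c "
from h import *
st();pitch(load('side7'))"
```

```text
t 34.1 pos [ 0.4906 -0.3603  0.1559] yawY -3.104 q [-0.38  0.4   0.13 -0.   -1.3   0.42] F [-0.2 -0.6 -1. ] w 0.0246 g 59.3
green [(np.float64(328.6), np.float64(137.9), 11)] dark [((np.float64(332.8), np.float64(117.5), 252), ((19.0, 28.0), 90.0)), ((np.float64(316.3), np.float64(120.1), 33), ((13.416406631469727, 3.130495309829712), 63.43495178222656)), ((np.float64(326.9), np.float64(149.7), 133), ((8.15930461883545, 21.79131317138672), 5.710593223571777))]
0 led [329.5 137. ] foot [326.3 155.7]
15 led [329.4 139.4] foot [326.1 163.6]
30 led [329.3 141.6] foot [326.3 169.2]
45 led [329.3 143.3] foot [326.7 172.3]
60 led [329.3 144.5] foot [327.3 172.8]
75 led [329.4 145.1] foot [328.  170.8]
90 led [329.6 145.1] foot [328.9 166.6]
```

Call:
carry_out:
  deltas:
    - {"dp": [0, 0, 0], "turn": 0, "grip": 0.0255}
    - {"dp": [0, 0, 0], "turn": 0, "grip": 0.0255}

```text
clock: 34.35
position: [0.4911, -0.3606, 0.1569]
ee_rot: [[0.038, -0.999, -0.001], [-0.999, -0.038, 0.0], [-0.0, 0.001, -1.0]]
ft_force: [0.0, -0.1, -1.7]
grip_width: 0.0257
grasp_force: 20.3
```

```bash
python3 -c "
from h import *
st();pitch(snap('side','side8'))"
```

```text
t 34.35 pos [ 0.4911 -0.3606  0.1569] yawY -3.104 q [-0.38  0.4   0.13  0.   -1.3   0.42] F [ 0.  -0.1 -1.7] w 0.0257 g 20.3
green [(np.float64(329.5), np.float64(139.5), 8)] dark [((np.float64(331.1), np.float64(118.3), 322), ((21.0, 36.0), 90.0)), ((np.float64(327.4), np.float64(151.5), 130), ((7.398913383483887, 22.4176025390625), 6.340191841125488))]
0 led [329.4 136.6] foot [326.2 155.3]
15 led [329.3 139.1] foot [326.  163.3]
30 led [329.2 141.3] foot [326.1 168.9]
45 led [329.1 143. ] foot [326.5 172. ]
60 led [329.2 144.2] foot [327.1 172.4]
75 led [329.3 144.8] foot [327.9 170.5]
90 led [329.5 144.7] foot [328.8 166.3]
```

Call:
carry_out:
  deltas:
    - {"dp": [0, 0, 0], "turn": 0, "grip": 0.0258}
    - {"dp": [0, 0, 0], "turn": 0, "grip": 0.0258}
    - {"dp": [0, 0, 0], "turn": 0, "grip": 0.0258}

```text
clock: 34.78
position: [0.4913, -0.3606, 0.1573]
ee_rot: [[0.038, -0.999, 0.0], [-0.999, -0.038, -0.0], [0.0, -0.0, -1.0]]
ft_force: [-0.5, 0.4, -1.7]
grip_width: 0.0261
grasp_force: 8.1
```

```bash
python3 -c "
from h import *
st();pitch(snap('side','side9'))"
```

```text
t 34.77 pos [ 0.4913 -0.3606  0.1573] yawY -3.104 q [-0.38  0.4   0.13 -0.   -1.3   0.42] F [-0.5  0.4 -1.7] w 0.0261 g 8.1
green [(np.float64(329.4), np.float64(139.3), 9)] dark [((np.float64(331.1), np.float64(118.1), 320), ((37.0, 20.0), -0.0)), ((np.float64(327.3), np.float64(151.7), 133), ((7.619776248931885, 21.534149169921875), 6.340191841125488))]
0 led [329.4 136.5] foot [326.2 155.2]
15 led [329.2 139. ] foot [326.  163.2]
30 led [329.1 141.2] foot [326.1 168.8]
45 led [329.1 142.9] foot [326.5 171.9]
60 led [329.2 144.1] foot [327.1 172.4]
75 led [329.3 144.7] foot [327.9 170.4]
90 led [329.5 144.6] foot [328.8 166.2]
```

Call:
carry_out:
  deltas:
    - {"dp": [0, 0, 0], "turn": 0, "grip": 0.0259}
    - {"dp": [0, 0, 0], "turn": 0, "grip": 0.0259}
    - {"dp": [0, 0, 0], "turn": 0, "grip": 0.0259}

```text
clock: 35.2
position: [0.4912, -0.3607, 0.1572]
ee_rot: [[0.038, -0.999, -0.0], [-0.999, -0.038, -0.0], [0.0, 0.0, -1.0]]
ft_force: [-0.5, -0.6, -1.5]
grip_width: 0.0258
grasp_force: 3.1
```

```bash
python3 -c "
from h import *
st();pitch(snap('side','side10'))"|head -3
```

```text
t 35.2 pos [ 0.4912 -0.3607  0.1572] yawY -3.104 q [-0.38  0.4   0.13  0.   -1.3   0.42] F [-0.5 -0.6 -1.5] w 0.0258 g 3.1
green [] dark [((np.float64(333.2), np.float64(117.2), 272), ((20.0, 28.0), 90.0)), ((np.float64(318.0), np.float64(123.1), 40), ((17.6855525970459, 4.703604698181152), 48.8140754699707)), ((np.float64(329.9), np.float64(154.6), 101), ((19.0, 6.0), 90.0))]
0 led [329.4 136.5] foot [326.2 155.2]
```

Call:
carry_out:
  deltas:
    - {"dp": [0, 0, 0], "turn": 0, "grip": 0}
    - {"dp": [0, 0, 0], "turn": 0, "grip": 0}
    - {"dp": [0, 0, 0.03], "turn": 0, "grip": 0}

```text
clock: 35.62
position: [0.4898, -0.3597, 0.1849]
ee_rot: [[0.038, -0.999, -0.005], [-0.999, -0.038, 0.003], [-0.003, 0.005, -1.0]]
ft_force: [1.3, -0.9, -1.0]
grip_width: 0.0244
grasp_force: 60.8
```

```bash
python3 -c "
from h import *
st();s=snap('side','side11');pitch(s);crop(s,250,90,140,110,5.5,'c10')"
```

```text
t 35.62 pos [ 0.4898 -0.3597  0.1849] yawY -3.104 q [-0.38  0.39  0.18 -0.   -1.37  0.42] F [ 1.3 -0.9 -1. ] w 0.0244 g 60.8
green [] dark [((np.float64(334.0), np.float64(108.8), 286), ((28.991378784179688, 19.798988342285156), 45.0)), ((np.float64(319.7), np.float64(116.4), 56), ((18.027755737304688, 7.211102485656738), 33.690067291259766)), ((np.float64(331.0), np.float64(147.4), 92), ((5.0, 20.0), 0.0))]
0 led [329.6 127.2] foot [326.3 145.7]
15 led [329.4 129.7] foot [326.1 154. ]
30 led [329.3 132. ] foot [326.2 160. ]
45 led [329.3 133.8] foot [326.6 163.3]
60 led [329.4 135.1] foot [327.3 164. ]
75 led [329.5 135.7] foot [328.1 162.2]
90 led [329.7 135.7] foot [329.  158.1]
```

View pics/c10.png

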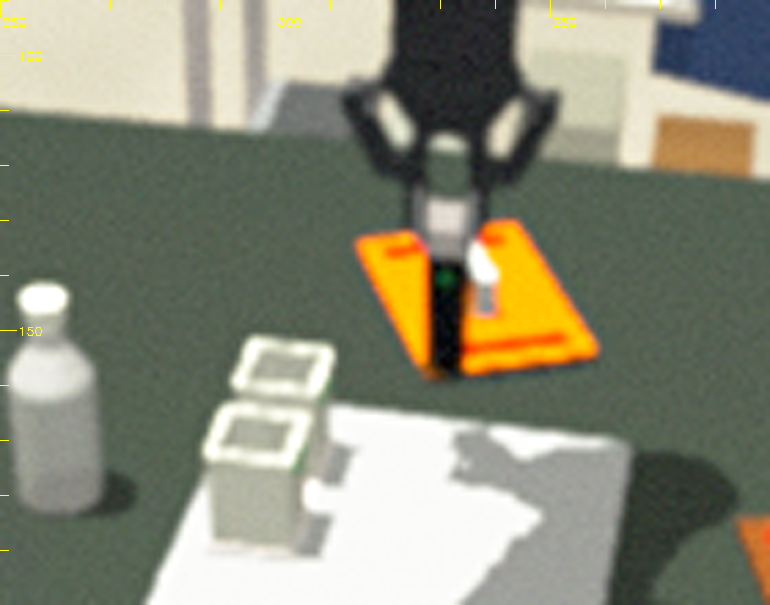

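Run:
```python
from h import *
t,s=load('top0'),load('side5')
T=lambda X,Y:(170+(X+.5)/3-.5,110+(Y+.5)/3-.5); S=lambda X,Y:(270+(X+.5)/7-.5,140+(Y+.5)/7-.5)
for a,b in(((691,170),(222,117)),((621.5,170),(188,203))):
    print(tri([t,s],[T(*a),S(*b)]).round(4),onz(t,T(*a),.079).round(4),onz(s,S(*b),.079).round(4))
# white-rim edges
crop(t,355,150,60,45,12,'c11')
```

```text
[ 0.592  -0.3598  0.079 ] [ 0.5906 -0.3598  0.079 ] [ 0.5934 -0.3603  0.079 ]
[ 0.5927 -0.2798  0.0788] [ 0.5907 -0.2798  0.079 ] [ 0.5948 -0.2802  0.079 ]
```

View pics/c11.png

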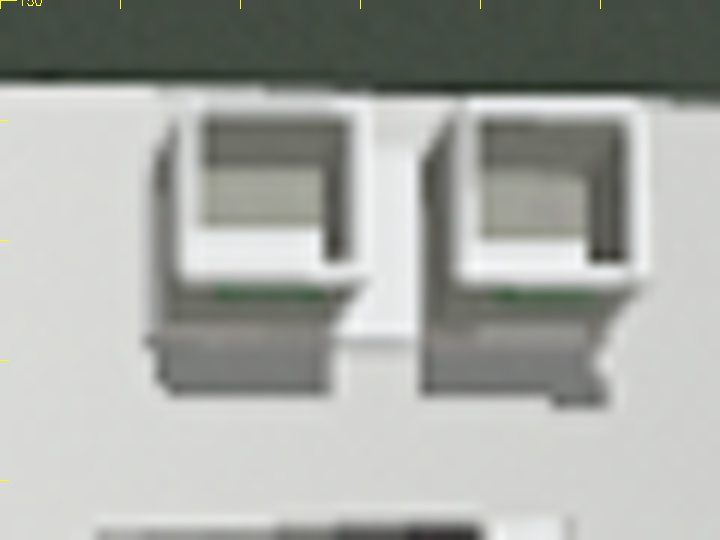

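Call:
carry_out:
  deltas:
    - {"dp": [0, 0, 0.03], "turn": 0, "grip": 0}
    - {"dp": [0, 0, 0.055], "turn": -0.02, "grip": 0}
    - {"dp": [0.03, 0, 0.055], "turn": -0.04, "grip": 0}
    - {"dp": [0.06, 0, 0.055], "turn": -0.06, "grip": 0}
    - {"dp": [0.09, 0, 0.055], "turn": -0.06, "grip": 0}
    - {"dp": [0.102, -0.0005, 0.055], "turn": -0.06, "grip": 0}
    - {"dp": [0.102, -0.0005, 0.055], "turn": -0.06, "grip": 0}
    - {"dp": [0.102, -0.0005, 0.055], "turn": -0.06, "grip": 0}

```text
clock: 36.67
position: [0.5928, -0.3613, 0.2425]
ee_rot: [[-0.022, -1.0, 0.0], [-1.0, 0.022, -0.0], [0.0, -0.0, -1.0]]
ft_force: [-0.1, -0.3, -1.5]
grip_width: 0.0245
grasp_force: 60.8
```

```bash
python3 -c "
from h import *
st();s=snap('side','side12');pitch(s);t=snap('top','top12');
print('rim1',proj(s,(.593,-.3605,.079)))
a=cv2.resize(s['image'][90:200,250:380],None,fx=3,fy=3,interpolation=2);b=cv2.resize(t['image'][100:210,340:440],None,fx=3,fy=3,interpolation=2)
cv2.imwrite('pics/c12.png',np.hstack([a,b]))"
```

```text
t 36.67 pos [ 0.5928 -0.3613  0.2425] yawY 3.119 q [-0.32  0.56  0.6   0.   -1.61  0.3 ] F [-0.1 -0.3 -1.5] w 0.0245 g 60.8
green [] dark [((np.float64(299.5), np.float64(91.6), 283), ((31.0, 22.0), 0.0)), ((np.float64(303.1), np.float64(129.4), 158), ((21.551715850830078, 8.053133010864258), 85.60128784179688))]
0 led [299.5 110.2] foot [294.4 128. ]
15 led [299.4 112.8] foot [294.9 136.9]
30 led [299.4 115.1] foot [295.8 143.3]
45 led [299.6 117.1] foot [297.  147.2]
60 led [299.8 118.5] foot [298.4 148.3]
75 led [300.1 119.3] foot [299.9 146.8]
90 led [300.5 119.4] foot [301.4 143. ]
rim1 [301.39813887 156.26922286]
```

View pics/c12.png

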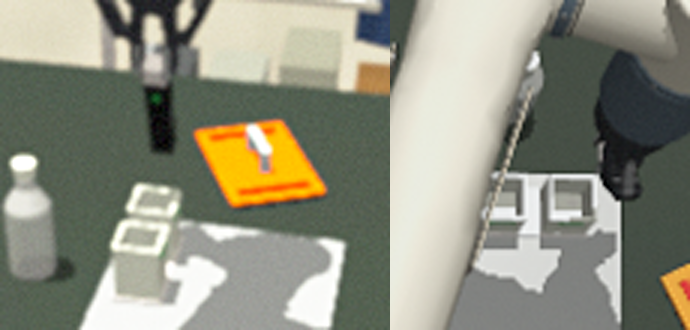

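Call:
carry_out:
  deltas:
    - {"dp": [0.002, 0, 0], "turn": 0, "grip": 0.0257}
    - {"dp": [0.002, 0, 0], "turn": 0, "grip": 0.0259}
    - {"dp": [0.002, 0, 0], "turn": 0, "grip": 0.0259}
    - {"dp": [0.002, 0, 0], "turn": 0, "grip": 0.0259}
    - {"dp": [0.002, 0, 0], "turn": 0, "grip": 0.0259}
    - {"dp": [0.002, 0, 0], "turn": 0, "grip": 0.0259}

```text
clock: 37.52
position: [0.5952, -0.3611, 0.2423]
ee_rot: [[-0.022, -1.0, 0.0], [-1.0, 0.022, 0.0], [-0.0, -0.0, -1.0]]
ft_force: [-0.0, 0.9, -1.1]
grip_width: 0.026
grasp_force: 3.1
```

```bash
cat >> h.py <<'E'
def pit2(c,zoff):
    s=readout.sense(); p=s['position']+[0,0,.019-zoff]; y=np.array([-.02,-1,0])
    g=cv2.cvtColor(c['image'],cv2.COLOR_BGR2GRAY).astype(int); hs=cv2.cvtColor(c['image'],cv2.COLOR_BGR2HSV)
    r=proj(c,p); x0,y0=int(r[0])-8,int(r[1])-5
    b=c['image'].astype(int); gr=b[...,1]-np.maximum(b[...,0],b[...,2]); sub=gr[y0:y0+35,x0:x0+18]; w=np.clip(sub-25,0,None); ys,xs=np.mgrid[y0:y0+35,x0:x0+18]
    print('led',(w*xs).sum()/max(1,w.sum()),(w*ys).sum()/max(1,w.sum()),w.sum())
    for cc in (int(r[0]),int(r[0])+2,int(r[0])+4): print(cc,y0,g[y0:y0+45,cc].tolist())
    for a in(75,90,105):
        a=np.radians(a);f=y*np.cos(a)+np.array([0,0,np.sin(a)]);n=-y*np.sin(a)+np.array([0,0,np.cos(a)])
        print(round(np.degrees(a)),'led',proj(c,p-.03*f+.014*n).round(1),'foot',proj(c,p-.128*f).round(1),'front',proj(c,p-.128*f+.014*n).round(1))
E
python3 -c "
from h import *
st();pit2(load('side12'),.009);pit2(snap('side','side13'),.009)"
```

```text
t 37.52 pos [ 0.5952 -0.3611  0.2423] yawY 3.12 q [-0.32  0.56  0.6  -0.   -1.61  0.3 ] F [-0.   0.9 -1.1] w 0.026 g 3.1
led 301.6016260162602 122.32520325203252 123
300 107 [201, 210, 214, 215, 220, 211, 193, 161, 144, 147, 129, 90, 35, 23, 23, 39, 38, 26, 11, 15, 12, 16, 26, 36, 23, 25, 37, 30, 45, 42, 50, 49, 57, 62, 88, 91, 93, 89, 91, 89, 91, 87, 94, 92, 149]
302 107 [140, 188, 209, 220, 217, 217, 200, 162, 145, 146, 136, 99, 45, 28, 39, 62, 58, 45, 19, 15, 5, 16, 4, 7, 20, 16, 17, 24, 8, 15, 6, 11, 20, 41, 77, 91, 90, 93, 95, 89, 94, 88, 91, 92, 119]
304 107 [113, 132, 144, 146, 151, 150, 139, 124, 113, 119, 128, 106, 60, 20, 15, 20, 26, 13, 18, 17, 13, 18, 19, 7, 12, 22, 10, 15, 13, 14, 4, 16, 13, 37, 70, 93, 92, 92, 92, 88, 89, 90, 92, 83, 115]
75 led [298.9 121.9] foot [298.6 149.1] front [297.8 150.2]
90 led [299.4 122.2] foot [300.7 145.3] front [299.8 147.3]
105 led [300.  121.7] foot [302.6 139.6] front [301.8 142.4]
led 300.3235294117647 122.58823529411765 136
300 107 [188, 197, 209, 212, 214, 206, 180, 155, 152, 150, 143, 106, 57, 21, 42, 64, 67, 41, 10, 11, 10, 8, 9, 16, 2, 14, 5, 13, 11, 18, 11, 11, 17, 26, 25, 34, 63, 88, 91, 87, 91, 91, 89, 95, 147]
302 107 [122, 156, 194, 206, 204, 204, 187, 159, 143, 154, 143, 125, 74, 22, 25, 39, 43, 25, 19, 16, 8, 3, 21, 2, 18, 24, 8, 16, 14, 10, 1, 5, 6, 5, 3, 30, 55, 83, 92, 89, 93, 94, 91, 92, 110]
304 107 [106, 116, 127, 132, 129, 131, 125, 119, 111, 112, 107, 84, 51, 8, 10, 7, 22, 8, 1, 25, 4, 14, 18, 15, 21, 12, 19, 11, 24, 13, 8, 17, 17, 3, 14, 26, 49, 82, 89, 92, 88, 97, 87, 91, 100]
75 led [298.9 121.9] foot [298.6 149.1] front [297.8 150.2]
90 led [299.4 122.2] foot [300.7 145.3] front [299.8 147.3]
105 led [300.  121.7] foot [302.6 139.6] front [301.8 142.4]
```

Call:
carry_out:
  deltas:
    - {"dp": [0, 0, 0], "turn": 0, "grip": 0.0259}
    - {"dp": [0, -0.004, 0], "turn": 0, "grip": 0.026}
    - {"dp": [0, -0.008, 0], "turn": 0, "grip": 0.026}
    - {"dp": [0, -0.004, 0], "turn": 0, "grip": 0.026}
    - {"dp": [0, 0, 0], "turn": 0, "grip": 0.026}
    - {"dp": [0, 0, 0], "turn": 0, "grip": 0.026}
    - {"dp": [0, 0, 0], "turn": 0, "grip": 0.026}
    - {"dp": [0, 0, 0], "turn": 0, "grip": 0.026}

```text
clock: 38.58
position: [0.5952, -0.3611, 0.2423]
ee_rot: [[-0.022, -1.0, -0.0], [-1.0, 0.022, -0.0], [0.0, 0.0, -1.0]]
ft_force: [-0.4, -1.0, 0.0]
grip_width: 0.0262
grasp_force: 0.0
```

```bash
python3 -c "
from h import *
st();pit2(snap('side','side14'),.009)"
```

```text
t 38.58 pos [ 0.5952 -0.3611  0.2423] yawY 3.12 q [-0.32  0.56  0.6   0.   -1.61  0.3 ] F [-0.4 -1.   0. ] w 0.0262 g 0.0
led 0.0 0.0 0
300 107 [185, 161, 150, 140, 125, 118, 116, 114, 97, 88, 92, 87, 90, 88, 94, 88, 89, 93, 88, 92, 88, 91, 89, 88, 88, 90, 88, 93, 93, 93, 93, 88, 90, 88, 93, 90, 90, 86, 95, 90, 79, 49, 19, 25, 35]
302 107 [114, 111, 109, 109, 111, 109, 104, 98, 91, 89, 91, 93, 91, 93, 89, 94, 89, 88, 89, 94, 92, 85, 90, 91, 92, 86, 94, 88, 88, 90, 89, 92, 90, 92, 92, 90, 93, 90, 96, 96, 79, 49, 23, 18, 22]
304 107 [107, 109, 110, 107, 107, 109, 110, 107, 102, 99, 88, 90, 88, 90, 92, 94, 90, 91, 91, 91, 95, 91, 91, 95, 90, 89, 90, 86, 94, 94, 89, 89, 93, 93, 89, 96, 89, 95, 89, 91, 88, 60, 45, 25, 29]
75 led [299.  121.9] foot [298.6 149.1] front [297.8 150.2]
90 led [299.4 122.2] foot [300.7 145.3] front [299.8 147.3]
105 led [300.  121.7] foot [302.6 139.6] front [301.9 142.3]
```

Run:
```python
from h import *
s=load('side14');o=load('side5')
print('rim',proj(s,(.593,-.3605,.079)).round(1),'standing: headtop',proj(s,(.593,-.3605,.148)).round(1),'head/body',proj(s,(.593,-.3605,.124)).round(1),'led front',proj(s,(.593,-.346,.106)).round(1))
g=cv2.cvtColor(s['image'],cv2.COLOR_BGR2GRAY)
b=s['image'].astype(int); gr=b[...,1]-np.maximum(b[...,0],b[...,2])
for y in range(110,180): print(y,''.join('G' if gr[y,x]>30 else ' .:-=+*#%@'[min(9,g[y,x]*10//256)] for x in range(275,345)))
```

```text
rim [301.4 156.3] standing: headtop [301.2 139.6] head/body [301.3 145.5] led front [300.5 152. ]<stdin>:6: RuntimeWarning: overflow encountered in scalar multiply
Traceback (most recent call last):
OverflowError: Python integer 256 out of bounds for uint8
```

```bash
cat >> h.py <<'E'
def asc(f,x0,x1,y0,y1):
    s=load(f); g=cv2.cvtColor(s['image'],cv2.COLOR_BGR2GRAY).astype(int); b=s['image'].astype(int); gr=b[...,1]-np.maximum(b[...,0],b[...,2])
    for y in range(y0,y1): print(y,''.join('G' if gr[y,x]>30 else ' .:-=+*#%@'[g[y,x]*10//256] for x in range(x0,x1)))
E
python3 -c "
from h import *
asc('side14',280,340,128,180)"
```

```text
128 ------------------------------------------------------------
129 ------------------------------------------------------------
130 ------------------------------------------------------====++
131 -------------------------------------------=-====+++*###****
132 -------------------------------------===++*********#%@@@%***
133 ----------------------------------=+*******#*******#@@@@@#++
134 ----------------------------------=**###*****++++++*%@@@@%*+
135 ----------------------------------=*###*+++++++++++*#%@@@@%#
136 -----------------------------------+*##**+++****#**##*%@@@@#
137 -----------------------------------=*###############*+*@@@@%
138 ------------------------------------+*###############++%@@@@
139 ------------------------------------=*###############*+*@@@@
140 -------------------------------------+*##############***%@@@
141 -------------------------------------=*###############***#%%
142 --------------------------------------+*###############***+*
143 --------------------------------------=*################**+*
144 ---------------------------------------+*###############
[... 1579 characters left out ...]
@@@@@@@@+=+*@@@%****%@@@@@@@@@@@@@%###************
170 ------=%@@@@@@@@@*==*#@@@#****#%%@@@@@@@@%##*****++*+*******
171 ------+@@@#******+=+*%@@%********#%%@%%##****+*+************
172 ------+%@@#******+*#%@@@*+***************+*******+**********
173 ------=*%%********#%@@@@++*******+**+*++********************
174 -------+***********#%@@#++***********+**+*******************
175 ------=+************###+++*******#%##****+*****+******+**+**
176 ------=****************++*******#@@@@%#*******+*************
177 ------+##******************#****%@@@@@@%#**+****************
178 -----=#%#***************+*##**#%%@@@@@@@@%*****************+
179 -----*%@#*****************##*#@@@@@@@@@@@@%%#***************
```

```bash
python3 -c "
from h import *
snap('top','top15')
st()
t=load('top15');print('cup1',proj(t,(.593,-.3605,.079)),'cup2',proj(t,(.593,-.28,.079)))
asc('top15',362,418,150,208)"
```

```text
t 38.67 pos [ 0.5952 -0.3612  0.2423] yawY 3.12 q [-0.32  0.56  0.6   0.   -1.61  0.3 ] F [ 0.4 -0.8 -0.8] w 0.0259 g 0.0
cup1 [400.17609208 165.64848834] cup2 [376.8655034  165.67628246]
150 @%%%%%%%%##*+=-:-+*:::::::::::::-::::-:::::::::-: ..    
151 %%%%%%%%##**+=::=+=::::::--:--::::-:-:::::::::::: ..   .
152 %%%%%%%%##*++-::=*:::::-::::-:::::::::::::-:-:-:.. .. . 
153 %%%%%%%###*+=-::+*:::::::::-::::-::::::::-::::::...... .
154 %%%%%%%##**+=-:-+=:::::::::::-:::::-::::::::::::. ......
155 %%%%%%###*++-::+#::::::::::::--:-:::--::::--:::::  .....
156 %%%%%%###*+=-:-+*::::::::::::::::::::::::::::::-: ......
157 %%%%%%##**++**=+*+++=-==-:::::::::::::::::::::::. ......
158 %%%%%###**++#*+#%%%%%@@%%%%%%%%#@@@@@@@@@@@@%%#=   .::::
159 %%%%%###*++=+==******##********+####*########%@#+  .::::
160 %%%%####*+=-:=*=::::::................::::::-#@%#   ....
161 %%%%###**+=.:+#::::::::::::::::::::::::::::.:*@%%-  ....
162 %%%%###**+-.:+*:::::::::::::::::::::::::.....*@%%#- ...:
163 %%%###**++-.=*=:::::::::::::::::::::::::     *@%%%#= ..:
164 %%%###**++=.+#:::::::::::::::::::::::::.     *@%%%%#=:
[... 1925 characters left out ...]
**=++++++++++++++++++==+#%%%:
197 ==++++++=++++++++++++++++=====+++++++=++++++++++++=*%%%:
198 ==++++++++=+++++++++++++++++++=++++++=+==+++=+++++=*%%%:
199 =+++++++++++++++++++++++++++++++++++++++++=+=+=+++=*%%#:
200 =++++++++++++++++++++++++++++++++++=+++=+=+=++++++=*%%%:
201 ++++++++++++++++++++++++++++++++++++++=+++++++++==++#%%:
202 ++++++++++++++++++++++++++++++++++++++++++++++++=++=*%%:
203 +++++++++++++++++++++++++++++++++++++++++==++++++=+=*%%:
204 +++++++++++++++++++++++++++++++++++=++=++++++++++=+=+#%:
205 +++++++++++++++++++++++++++++++++=++++++++=+=++=+++==*%:
206 +++++++++++++++++++++++++++++++++++++++++=+=++++++++=+*:
207 ++++++++++++++++++++++++++++++++++++++++++++++++++=++==:
```

Run:
```python
from h import *
s=load('side14');t=load('top15')
for r in(160,164,167.5): print('top row',r,onz(t,(395,r),.107).round(4))
print('foot end col406',onz(t,(406,164),.107).round(4),onz(t,(406,164),.093).round(4))
T=lambda X,Y:(170+(X+.5)/3-.5,110+(Y+.5)/3-.5)
print('bottle top',onz(t,T(648,30),.15).round(3),'base',onz(t,T(630,88),0).round(3))
x=.598
for y in(-.376,-.26,-.236):
  for z in(.107,.079): print(y,z,proj(s,(x-.014,y,z)).round(1),proj(s,(x+.014,y,z)).round(1))
asc('side14',278,312,144,186)
```

```text
top row 160 [ 0.6055 -0.3381  0.107 ]
top row 164 [ 0.5915 -0.3377  0.107 ]
top row 167.5 [ 0.5793 -0.3374  0.107 ]
foot end col406 [ 0.5915 -0.3749  0.107 ] [ 0.5952 -0.3778  0.093 ]
bottle top [ 0.733 -0.303  0.15 ] base [ 0.716 -0.303  0.   ]
-0.376 0.107 [304.6 147.7] [297.  146.9]
-0.376 0.079 [304.6 154.3] [297.1 153.5]
-0.26 0.107 [298.2 165.4] [290.1 164.5]
-0.26 0.079 [298.3 172.2] [290.3 171.3]
-0.236 0.107 [296.7 169.4] [288.5 168.5]
-0.236 0.079 [296.9 176.2] [288.8 175.3]
144 ----------------------------------
145 ----------------------------------
146 ----------------------------------
147 ----------------------------------
148 --------------------:..:.::-------
149 -------------------:..   ..:------
150 -------------------:..     :------
151 -----------------=-:.... ..:------
152 ----------------+*+: . ...:+*#**=-
153 ---------------=#%*:... ..-*%@@@*-
154 ---------------=#%*:.... .-*#%@@#=
155 ---------------=**=.. . ..-+*#%%*-
156 --------------=+*=:. ....:=+*##*=-
157 --------------=++-. .....-+*#%@#=-
158 --------------+*=:  . . .-+*@@@#=-
159 -------------=+*=... 
[... 327 characters left out ...]
68 ---------=@@@@@@@@@@*-=*%@@@***#@@
169 ---------+@@@@@@@@@@+=+*@@@%****%@
170 --------=%@@@@@@@@@*==*#@@@#****#%
171 --------+@@@#******+=+*%@@%*******
172 --------+%@@#******+*#%@@@*+******
173 --------=*%%********#%@@@@++******
174 ---------+***********#%@@#++******
175 --------=+************###+++******
176 --------=****************++*******
177 --------+##******************#****
178 -------=#%#***************+*##**#%
179 -------*%@#*****************##*#@@
180 ------=#@@#*****************#**%@@
181 ------*@@@#********************%@@
182 -----=#@@@#*******************#%@@
183 -----+@@@@%********************#%@
184 ----=#@@@@%******************++*%@
185 ----+%@@@@%*********************%@
```

Call:
carry_out:
  deltas:
    - {"dp": [0, 0.03, 0], "turn": 0, "grip": 0.06}
    - {"dp": [-0.001, 0.075, 0], "turn": 0, "grip": 0.06}
    - {"dp": [-0.001, 0.1145, -0.01], "turn": 0, "grip": 0.06}
    - {"dp": [-0.001, 0.1145, -0.06], "turn": 0, "grip": 0.06}
    - {"dp": [-0.001, 0.1145, -0.11], "turn": 0, "grip": 0.06}
    - {"dp": [-0.001, 0.1145, -0.15], "turn": 0, "grip": 0.06}
    - {"dp": [-0.001, 0.1145, -0.1575], "turn": 0, "grip": 0.06}
    - {"dp": [-0.001, 0.1145, -0.1575], "turn": 0, "grip": 0.06}

```text
clock: 39.67
position: [0.5948, -0.2471, 0.0858]
ee_rot: [[-0.022, -1.0, 0.001], [-1.0, 0.022, -0.001], [0.001, -0.001, -1.0]]
ft_force: [-0.4, -0.1, 1.5]
grip_width: 0.06
grasp_force: 0.0
```

Call:
carry_out:
  deltas:
    - {"dp": [0, 0, 0], "turn": 0, "grip": 0.03}
    - {"dp": [0, 0, 0], "turn": 0, "grip": 0.0}
    - {"dp": [0, 0, 0], "turn": 0, "grip": 0.0}
    - {"dp": [0, 0, 0], "turn": 0, "grip": 0.0}
    - {"dp": [0, 0, 0], "turn": 0, "grip": 0.0}

```text
clock: 40.3
position: [0.5951, -0.2468, 0.0862]
ee_rot: [[-0.021, -1.0, 0.003], [-1.0, 0.021, -0.001], [0.001, -0.003, -1.0]]
ft_force: [-0.2, 1.1, 5.9]
grip_width: 0.0249
grasp_force: 60.8
```

Call:
carry_out:
  deltas:
    - {"dp": [0, 0, 0.03], "turn": 0, "grip": 0}
    - {"dp": [0, 0, 0.07], "turn": 0, "grip": 0}
    - {"dp": [-0.03, -0.01, 0.073], "turn": 0, "grip": 0}
    - {"dp": [-0.07, -0.04, 0.073], "turn": 0, "grip": 0}
    - {"dp": [-0.104, -0.064, 0.073], "turn": 0, "grip": 0}
    - {"dp": [-0.104, -0.064, 0.073], "turn": 0, "grip": 0}
    - {"dp": [-0.104, -0.064, 0.073], "turn": 0, "grip": 0}
    - {"dp": [-0.104, -0.064, 0.073], "turn": 0, "grip": 0.0257}
    - {"dp": [-0.104, -0.064, 0.073], "turn": 0, "grip": 0.0257}
    - {"dp": [-0.104, -0.064, 0.073], "turn": 0, "grip": 0.0258}

```text
clock: 41.55
position: [0.4906, -0.3103, 0.1576]
ee_rot: [[-0.021, -1.0, -0.0], [-1.0, 0.021, 0.0], [-0.0, 0.0, -1.0]]
ft_force: [0.5, 0.2, -1.6]
grip_width: 0.0256
grasp_force: 19.5
```

```bash
python3 -c "
from h import *
st();s=snap('side','side16');p=readout.sense()['position'];r=proj(s,p+[0,0,.01]).astype(int);print(r)
for a in(0,30,60,90,105):
    a=np.radians(a);f=np.array([0,np.cos(a),np.sin(a)]);n=np.array([0,-np.sin(a),np.cos(a)]);q=p+[0,0,.01];print(round(np.degrees(a)),'headjoint',proj(s,q-.012*f).round(1),'foot',proj(s,q-.128*f).round(1),proj(s,q-.128*f+.014*n).round(1),proj(s,q-.128*f-.014*n).round(1))
asc('side16',r[0]-18,r[0]+18,r[1]-20,r[1]+36)"
```

```text
t 41.55 pos [ 0.4906 -0.3103  0.1576] yawY 3.12 q [-0.29  0.35  0.05 -0.   -1.27  0.27] F [ 0.5  0.2 -1.6] w 0.0256 g 19.5
[328 144]
0 headjoint [328.7 143.2] foot [333.2 126.8] [333.4 123.3] [333.  130.3]
30 headjoint [328.6 144.9] foot [331.8 144.6] [332.2 140.8] [331.4 148.5]
60 headjoint [328.3 146.7] foot [329.6 162.3] [330.1 158.9] [329.1 165.7]
90 headjoint [328.1 148.1] foot [326.9 176.1] [327.5 173.8] [326.4 178.3]
105 headjoint [328.  148.4] foot [325.6 180.5] [326.2 179.1] [325.1 181.9]
124 :..:--:--:...................:::::::
125 :.....:---:..................:--::::
126 ::.....:---:................:---:-:.
127 -:.....::--::..............:-----::.
128 -::....::--::..............:----:...
129 --:.....:--:........ .....:----::...
130 --:.....::-:....-:... ....:==+=-....
131 ---:.....:::...---:.......-+**+-....
132 ---:.....::...-=+=:.......-+**=:..:-
133 ----:....::..:=+*+: ......:=+=-..:=+
134 ----:........:-++=.........:::..:=**
135 ----:::--:....-==:.  ...........-+*#
136 ------=++=:...:=-:.. ........  :=*##
137 ------+***=:..:--:. .......::::-*###
138 ------+*##*-:::-:. 
[... 998 characters left out ...]
---
163 ***+====----------------------------
164 %@%%%##****++====-------------------
165 @@@@@@@@@@@%%####*+++==-------:-----
166 @@@@@@@@@@@@@@@@@@@%%###**+=-:::::::
167 @@@@@@@@@@@@@@@@@@@@@@@@@@%*=---=---
168 @@@@@@@@@@@@@@@@@@@@@@@@@@@#++++++=+
169 %@@@@@@@@@@@@@@@@@@@@@@@@@@#*+****+#
170 #%%@@@@@@@@@@@@@@@@@@@@@@@@#*+***+*%
171 ***#%%@@@@@@@@@@@@@@@@@@@@@#++*+++*#
172 **+*%@@@@@@@@@@@@@@@@@@@@@%*+++*++*%
173 *+*#@@@@@@@@@@@@@@@@@@@@@@#*+*+++*#@
174 *+*#@@@@@@@@@@@@@@@@@@@@@@#++*****#@
175 ++*%@@@@@@@@@@@@@@@@@@@@@@#++*+++*#@
176 **#@@@@@@@@@@@@@@@@@@@@@@@#++**++*%@
177 +*#@@@@@@@@@@@@@@@@@@@@@@@#*+*+*+*%@
178 ##%@@@@@@@@@@@@@@@@@@@@@@@#*++++*#@@
179 @@@@@@@@@@@@@@@@@@@@@@@@@%**+****#%%
```

Call:
carry_out:
  deltas:
    - {"dp": [0, 0, -0.02], "turn": 0, "grip": 0.0256}
    - {"dp": [0, 0, -0.045], "turn": 0, "grip": 0.0256}
    - {"dp": [0, 0, -0.045], "turn": 0, "grip": 0.0258}
    - {"dp": [0, 0, -0.045], "turn": 0, "grip": 0.0259}
    - {"dp": [0, 0, -0.045], "turn": 0, "grip": 0.0259}
    - {"dp": [0, 0, -0.045], "turn": 0, "grip": 0.0259}
    - {"dp": [0, 0, -0.045], "turn": 0, "grip": 0.0259}

```text
clock: 42.48
position: [0.491, -0.3107, 0.1142]
ee_rot: [[-0.022, -1.0, 0.002], [-1.0, 0.022, -0.001], [0.001, -0.002, -1.0]]
ft_force: [0.0, 3.0, 6.0]
grip_width: 0.0264
grasp_force: 4.2
```

```bash
cat >> h.py <<'E'
def pit3(f,zo=.01,m=36):
    st();s=snap('side',f);p=readout.sense()['position'];r=proj(s,p+[0,0,zo]).astype(int)
    for a in(0,30,60,75,90,105):
        a=np.radians(a);f_=np.array([0,np.cos(a),np.sin(a)]);n=np.array([0,-np.sin(a),np.cos(a)]);q=p+[0,0,zo];print(round(np.degrees(a)),'joint',proj(s,q-.012*f_-.014*n).round(1),'foot',proj(s,q-.128*f_+.014*n).round(1),proj(s,q-.128*f_-.014*n).round(1))
    asc(f,r[0]-14,r[0]+14,r[1]-10,r[1]+m)
E
python3 -c "
from h import *
pit3('side17')"
```

```text
t 42.48 pos [ 0.491  -0.3107  0.1142] yawY 3.12 q [-0.3   0.37 -0.03  0.   -1.17  0.27] F [0. 3. 6.] w 0.0264 g 4.2
0 joint [328.  157.5] foot [332.7 134. ] [332.4 140.7]
30 joint [327.6 159.8] foot [331.6 150.9] [330.8 158.4]
60 joint [327.2 161.1] foot [329.5 168.6] [328.5 175.3]
75 joint [327.  161.3] foot [328.3 176.6] [327.2 182.4]
90 joint [326.9 161.1] foot [327.  183.5] [325.9 188. ]
105 joint [326.9 160.5] foot [325.7 188.8] [324.6 191.7]
145 -:........-+######*=:..:--:.
146 -::.......-*#######+:...:...
147 ---::.....:+#######+:.......
148 -----:::..:+*######+:......:
149 -------:.::+#######+:..:---=
150 -------::--*#######+:.-=****
151 -------::-=+######**-:-+****
152 -------:---+######*+=:-+++++
153 -------:-==*#%%##**+-:-=++++
154 -------::==*%%%%%#*=-:=+*###
155 -------::=+#%%%%%%*=-:+*####
156 -------:-=*%%%%%%%*=--+****+
157 ---------=#@@%%%%%*=-:-++=--
158 ---------+@@@@@@%#+=-::--:::
159 ---------+@@@@@@@%+=--------
160 ---------=#@@@@@@#+---------
161 ----------=+*#%##*=:--------
162 -----------===++==::--------
163 *+===------::-----..--------
164 @%%###***+=:.....
[... 169 characters left out ...]
@@@@@@@
170 @@@@@@@@@@@@#:     :#@@@@@@@
171 #%@@@@@@@@@@#-     :#@@@@@@@
172 *%@@@@@@@@@@%=.    :*@@@@@@@
173 #@@@@@@@@@@@@+.    :+%@@@@@@
174 %@@@@@@@@@@@@*-:...-+#@@@@@@
175 %@@@@@@@@@@@@%+=--==+*%@@@@@
176 @@@@@@@@@@@@@@#+++++**#@@@@@
177 @@@@@@@@@@@@@@%********%@@@@
178 @@@@@@@@@@@@@@%********#@@@@
179 @@@@@@@@@@@@@@@#********%@@@
180 @@@@@@@@@@@@@@@#*********#%#
181 @@@@@@@@@@@@@%#*************
182 @@@@@@@@@@@@#***************
183 @@@@@@@@@@@%****************
184 @@@@@@@@@@@%%#**************
185 @@@@@@@@@@@@@@%%%#**********
186 @@@@@@@@@@@@@@@@@@#*********
187 @@@@@@@@@@@@@@@@@@@%%%#*****
188 @@@@@@@@@@@@@@@@@@@@@@@%#***
189 @@@@@@@@@@@@@@@@@@@@@@@@@%#*
190 @@@@@@@@@@@@@@@@@@@@@@@@@@%%
```

Call:
carry_out:
  deltas:
    - {"dp": [0, -0.008, 0.003], "turn": 0, "grip": 0.0258}
    - {"dp": [0, -0.016, 0.0055], "turn": 0, "grip": 0.0258}
    - {"dp": [0, -0.024, 0.0075], "turn": 0, "grip": 0.0258}
    - {"dp": [0, -0.032, 0.0085], "turn": 0, "grip": 0.0258}
    - {"dp": [0, -0.04, 0.0095], "turn": 0, "grip": 0.0258}
    - {"dp": [0, -0.048, 0.0095], "turn": 0, "grip": 0.0258}
    - {"dp": [0, -0.053, 0.0095], "turn": 0, "grip": 0.0258}
    - {"dp": [0, -0.053, 0.0095], "turn": 0, "grip": 0.0258}

```text
clock: 43.52
position: [0.4901, -0.365, 0.1226]
ee_rot: [[-0.023, -1.0, 0.0], [-1.0, 0.023, -0.001], [0.001, -0.0, -1.0]]
ft_force: [-1.3, -0.0, 5.1]
grip_width: 0.0259
grasp_force: 5.8
```

```bash
python3 -c "
from h import *
pit3('side18')"
```

```text
t 43.52 pos [ 0.4901 -0.365   0.1226] yawY 3.119 q [-0.38  0.42  0.07  0.   -1.22  0.36] F [-1.3 -0.   5.1] w 0.0259 g 5.8
0 joint [330.4 147.4] foot [334.9 124.9] [334.6 131.6]
30 joint [330.1 149.6] foot [333.8 141.6] [333. 149.]
60 joint [329.7 150.8] foot [331.8 158.9] [330.8 165.4]
75 joint [329.6 150.9] foot [330.6 166.6] [329.5 172.2]
90 joint [329.5 150.7] foot [329.3 173.2] [328.3 177.5]
105 joint [329.4 150.1] foot [328.1 178.2] [327.1 180.9]
135 *+:.......-++++*#*=...:--:..
136 **=-::....=**####+-:...::..:
137 +**++=-...-*#####+-:.......-
138 +*###*+-..-+#####+=:...::.:+
139 =*####*+::-+#####*=:..-====*
140 -+*####+---+#####*+-::=*#**#
141 -=*####+--=*#####**=::=*####
142 --+*###+--+##%%#%#*=::=*####
143 --=*###+-=+#%%%%%%*=::=*####
144 ---+*##+-=*%%%%%%#+=::=*####
145 ---=*##+-+%@@@%%%#+=::=+####
146 ----+*#*=*@@@@@%%#+-:-=**###
147 ----=*****%@@@@%#*==-+****##
148 -----+*##***####*+=+**######
149 -----=*###*****++=+**#######
150 ------+*###*++++++**########
151 ------=*###+++++++**###*****
152 -------=**+----===++*+++++==
153 -------=++-....:::==++++++++
154 --------==: 
[... 174 characters left out ...]
-------
160 ---------:.      .:---------
161 ---------:..     .:---------
162 ---------:.      .:---------
163 ==-------:.      .:---------
164 ##****+==-:      .:---------
165 @@@@@@%##*-.     :----------
166 @@@@@@@@@@*.    .-+**+=====-
167 @@@@@@@@@@*:    :+%@@%#####*
168 @@@@@@@@@@*:    .+%@@@@@@@@@
169 @@@@@@@@@@*:    .+@@@@@@@@@@
170 @@@@@@@@@@*:    .+@@@@@@@@@@
171 @@@@@@@@@@*:    :*@@@@@@@@@%
172 @@@@@@@@@@*:    :*@@@@@@%%#*
173 @@@@@@@@@@*:    :=#%%%%#****
174 @@@@@@@@@@#-:...-++*********
175 @@@@@@@@@@@*+==-=+**********
176 @@@@@@@@@@@%%#*++***********
177 @@@@@@@@@@@@@@%%#****+*+****
178 @@@@@@@@@@@@@@@@@%#*********
179 @@@@@@@@@@@@@@@@@@@%%%%#****
180 @@@@@@@@@@@@@@@@@@@@@@@@%#**
```

```bash
python3 -c "
from h import *
s=load('side18')
for v in(174,175,176): print(v,onz(s,(329,v),.004).round(4))
print(proj(s,(.490,-.365+.014,.124)))"
```

```text
174 [ 0.4908 -0.3745  0.004 ]
175 [ 0.4899 -0.3681  0.004 ]
176 [ 0.489  -0.3617  0.004 ]
[329.52975372 149.85400184]
```

Call:
carry_out:
  deltas:
    - {"dp": [0, -0.006, 0], "turn": 0, "grip": 0.0258}
    - {"dp": [0, -0.012, 0], "turn": 0, "grip": 0.0258}
    - {"dp": [0, -0.012, 0], "turn": 0, "grip": 0.0}
    - {"dp": [0, -0.012, 0], "turn": 0, "grip": 0.0}
    - {"dp": [0, -0.012, 0], "turn": 0, "grip": 0.0}
    - {"dp": [0, -0.012, 0.05], "turn": 0, "grip": 0.0}
    - {"dp": [0, -0.012, 0.1], "turn": 0, "grip": 0.0}
    - {"dp": [0, -0.012, 0.11], "turn": 0, "grip": 0.0}
    - {"dp": [0.04, 0.0, 0.11], "turn": 0, "grip": 0.0}
    - {"dp": [0.08, 0.006, 0.11], "turn": 0, "grip": 0.0}

```text
clock: 44.82
position: [0.5707, -0.3567, 0.2307]
ee_rot: [[-0.022, -1.0, -0.002], [-1.0, 0.022, 0.002], [-0.002, 0.002, -1.0]]
ft_force: [-0.2, -0.0, -0.2]
grip_width: 0.025
grasp_force: 59.7
```

Call:
carry_out:
  deltas:
    - {"dp": [0.02, 0.0, 0], "turn": 0, "grip": 0.0}
    - {"dp": [0.025, 0.0, 0], "turn": 0, "grip": 0.0}
    - {"dp": [0.025, 0.0, 0], "turn": 0, "grip": 0.0}
    - {"dp": [0.025, 0.0, 0], "turn": 0, "grip": 0.0}

```text
clock: 45.32
position: [0.5945, -0.3579, 0.2324]
ee_rot: [[-0.023, -1.0, -0.0], [-1.0, 0.023, 0.0], [-0.0, 0.0, -1.0]]
ft_force: [0.1, 0.2, -0.6]
grip_width: 0.0247
grasp_force: 59.7
```

```bash
python3 -c "
from h import *
pit3('side19',.006,64)"
```

```text
t 45.33 pos [ 0.5945 -0.3579  0.2324] yawY 3.119 q [-0.32  0.56  0.57 -0.   -1.58  0.29] F [ 0.1  0.2 -0.6] w 0.0247 g 59.7
0 joint [301.  118.4] foot [307.2  96.4] [307.2 103.8]
30 joint [300.6 120.7] foot [306.8 114.6] [306.1 122.4]
60 joint [300.  121.8] foot [304.7 132.7] [303.5 139.3]
75 joint [299.8 121.8] foot [303.2 140.6] [301.8 146.1]
90 joint [299.5 121.5] foot [301.5 147.1] [300.  151.1]
105 joint [299.4 120.7] foot [299.7 151.8] [298.1 154.1]
106 ++*#*=:...-+#%#*=-:........-
107 **#%%#=:..:+###+==:....:..:-
108 **#%@%+-:::+##*===-:..:----=
109 **#%@%*---:=##+==---:.:-====
110 **#%@%*---:=##+=====:.:=====
111 +*#%@%*=--=+#**+++==:.-=====
112 ++*%%%*--=+######*==:.:=====
113 ===***=--*@@@%%%%*+=:.:====-
114 ----=--:=@@@@@%%%*==:.:-===-
115 ------::=@@@@@@%#*==:.:-----
116 ------::=#@@@%#***+=:::-----
117 --------=++******+==-:------
118 --------==++++++*+==--------
119 ---------=+**+**+==---------
120 ---------=++++**+=----------
121 ----------====+++-::--------
122 ---------:::::---:.:--------
123 ---------:.   ... .:--------
124 ---------:.       .:--------
125 ---------
[... 1101 characters left out ...]
##+=---
159 -----=%@@%%%%%%%%%##%%#+=---
160 -----=*%%%%@@@@@@@%%@@#==---
161 ------+**###%%%%%%%%@@*==---
162 -----=+**#*#****#####*++=---
163 ---=+#%%@%%####*##****++**++
164 ---+%@@@@@@%%%@%%%%%#*+*%@@@
165 --=%@@@%%@%%%@@@@@@@%**#@@@@
166 --+@@@#*#####%%%%@@@%*+#@@@@
167 --#@@%**********#@@@#**#@@@@
168 -=%@@#**********#@@@***#@@@@
169 -*@@%***********@@@%**+*%@@@
170 =%@@#**********#@@@#****#%%@
171 +@@@%%%%####***%@@%********#
172 +%@@@@@@%@@@@@%@@@*+********
173 =*%%%%%%%@@@@@@@@@++*******+
174 =+****###%%%%%@@@#++******+*
175 =+*********#*####*++********
176 =*******#********++*##***+**
177 +###*************++#@@#****#
178 #%#****#***********@@@@%%%%@
179 %@#****************@@@@@@@@@
```

Call:
carry_out:
  deltas:
    - {"dp": [0, 0.006, 0], "turn": 0, "grip": 0.0}
    - {"dp": [0, 0.006, -0.03], "turn": 0, "grip": 0.0}
    - {"dp": [0, 0.006, -0.045], "turn": 0, "grip": 0.0}
    - {"dp": [0, 0.006, -0.055], "turn": 0, "grip": 0.0}
    - {"dp": [0, 0.006, -0.065], "turn": 0, "grip": 0.0}
    - {"dp": [0, 0.006, -0.07], "turn": 0, "grip": 0.0}

```text
clock: 46.12
position: [0.5952, -0.3517, 0.1619]
ee_rot: [[-0.022, -1.0, -0.0], [-1.0, 0.022, 0.0], [0.0, 0.0, -1.0]]
ft_force: [-0.7, -0.4, -0.7]
grip_width: 0.0249
grasp_force: 59.7
```

Call:
carry_out:
  deltas:
    - {"dp": [0, -0.002, -0.01], "turn": 0, "grip": 0.0}
    - {"dp": [0, -0.003, -0.02], "turn": 0, "grip": 0.0}
    - {"dp": [0, -0.004, -0.03], "turn": 0, "grip": 0.0}
    - {"dp": [0, -0.004, -0.03], "turn": 0, "grip": 0.0}

```text
clock: 46.62
position: [0.5946, -0.3554, 0.1309]
ee_rot: [[-0.022, -1.0, -0.002], [-1.0, 0.022, 0.001], [-0.001, 0.002, -1.0]]
ft_force: [-0.4, -0.5, -1.3]
grip_width: 0.0248
grasp_force: 59.7
```

```bash
python3 -c "
from h import *
pit3('side20',.006,40)"
```

```text
t 46.62 pos [ 0.5946 -0.3554  0.1309] yawY 3.119 q [-0.31  0.58  0.35 -0.   -1.35  0.29] F [-0.4 -0.5 -1.3] w 0.0248 g 59.7
0 joint [301.1 144.5] foot [307.  122.2] [307.  128.9]
30 joint [300.7 146.7] foot [306.6 139. ] [305.9 146.3]
60 joint [300.1 148. ] foot [304.6 156.3] [303.4 162.7]
75 joint [299.9 148.1] foot [303.2 164. ] [301.8 169.5]
90 joint [299.7 147.8] foot [301.6 170.5] [300.1 174.7]
105 joint [299.5 147.2] foot [299.8 175.4] [298.3 178.1]
132 -::........:-----:..........
133 --::::.....:------.........:
134 ----:::....:------:........-
135 ------:.:::::-----:.....:.:-
136 -------:---::-----::...:::--
137 -------:-=-:-------::.:-----
138 -------:----=+++==--:.:-----
139 -------:--=*#####+=-:.:-----
140 --------==+#%%%%#*=-:.:-----
141 --------=+%@@@%%#*=-:.:-----
142 -------:=#@@@@@%#*+-:::-----
143 -------:-*%@@@%##*=-::------
144 ---------+*******+=-::------
145 ---------=+++++*++=---------
146 ---------=+++***++----------
147 ---------=+++++++=----------
148 --------------===-.:--------
149 ----------:..::::..:--------
150 ----------:.  ..  .:--------
151 ---------
[... 309 characters left out ...]
#+G----
161 ------+**###%%#**##%%#+==---
162 -----=+**********####*+==---
163 ---=+#%%%%%####**#*#*+++**++
164 ---+@@@@@@@%%%%%%%%%#*+*%@@@
165 --=%@@@%%%%%%@@@@@@@%*+#@@@@
166 --+@@@#**####%%%%@@@%**#@@@@
167 --#@@%**********#@@@#**#@@@@
168 -=%@@#**********#@@%***#@@@@
169 -+@@%***********%@@%**+*%@@@
170 =#@@#**********#@@@#**+*#%%@
171 +@@@%%%%####***#@@%********#
172 +%@@@@@@%%@@@%%@@@*+********
173 =*%%%%%%%@@@@@@@@%++*******+
174 -+*****##%%%%%%%%*++********
175 =+**********#*#**++*****+***
176 =****************++*##**++*+
177 +##**************++#@@#*****
178 *%#**************+*@@@@%###*
179 %@#****************@@@@@@@@%
180 @@#**************+*@@@@@@@@@
181 @@#**************+*%@@@@@@@@
```

Call:
carry_out:
  deltas:
    - {"dp": [0, 0, -0.007], "turn": 0, "grip": 0.0}
    - {"dp": [0, 0, -0.011], "turn": 0, "grip": 0.0}
    - {"dp": [0, 0, -0.011], "turn": 0, "grip": 0.03}
    - {"dp": [0, 0, -0.011], "turn": 0, "grip": 0.05}
    - {"dp": [0, 0, -0.011], "turn": 0, "grip": 0.05}
    - {"dp": [0, 0, 0.03], "turn": 0, "grip": 0.05}
    - {"dp": [0, 0, 0.08], "turn": 0, "grip": 0.05}
    - {"dp": [-0.03, 0, 0.12], "turn": 0, "grip": 0.05}
    - {"dp": [-0.08, -0.02, 0.12], "turn": 0, "grip": 0.05}
    - {"dp": [-0.13, -0.06, 0.12], "turn": 0, "grip": 0.05}

```text
clock: 47.92
position: [0.4657, -0.4143, 0.2531]
ee_rot: [[-0.019, -1.0, 0.002], [-1.0, 0.019, -0.001], [0.001, -0.002, -1.0]]
ft_force: [0.0, -1.5, -0.6]
grip_width: 0.0498
grasp_force: 0.0
```

Call:
carry_out:
  deltas:
    - {"dp": [-0.05, -0.03, 0], "turn": 0, "grip": 0.05}
    - {"dp": [-0.1, -0.06, 0], "turn": 0, "grip": 0.05}
    - {"dp": [-0.1, -0.09, 0], "turn": 0, "grip": 0.05}
    - {"dp": [-0.1, -0.09, 0], "turn": 0, "grip": 0.05}
    - {"dp": [-0.1, -0.09, 0], "turn": 0, "grip": 0.05}
    - {"dp": [-0.1, -0.09, 0], "turn": 0, "grip": 0.05}

```text
clock: 48.68
position: [0.367, -0.504, 0.2524]
ee_rot: [[-0.021, -1.0, 0.0], [-1.0, 0.021, -0.0], [0.0, -0.0, -1.0]]
ft_force: [-0.1, -0.2, 0.4]
grip_width: 0.0496
grasp_force: 0.0
```

```bash
python3 -c "
from h import *
st();s=snap('side','side21');t=snap('top','top21')
print('standing: top',proj(s,(.594,-.3605,.148)).round(1),'joint front',proj(s,(.594,-.347,.124)).round(1))
asc('side21',280,320,130,168)
for c,r in((t,(270,150,75,65)),(s,(280,180,70,75))): print([b[:3] for b in blobs(c,masks(c)['red'],r)])
asc('top21',355,418,145,205)"
```

```text
t 48.67 pos [ 0.367  -0.504   0.2524] yawY 3.121 q [-0.69  0.4   0.37 -0.   -1.54  0.67] F [-0.1 -0.2  0.4] w 0.0496 g 0.0
standing: top [300.9 139.6] joint front [300.2 147.5]
130 ----------------------------------------
131 ----------------------------------------
132 -------------------------------------===
133 ----------------------------------=+****
134 ----------------------------------=**##*
135 ----------------------------------=+*##*
136 -----------------------------------+*##*
137 -----------------+*#*++==----------=*###
138 ----------------=#@@@@@@#+----------+*##
139 ----------------+@@@@@@@@*----------=+*#
140 ---------------=#@@@@@@@@*-----------+*#
141 ---------------=%@@@@@@@@=-----------=+*
142 ---------------=*@@@@@@@*=------------+*
143 ----------------+***###*+-------------=+
144 ---------------=+******++--------------=
145 ----------------++****++=--------------=
146 ----------------=++++**+-:--------------
147 -----------------=====+=::--------------
148 ----------------:..:::-:.:--------------
149 ----------------:. ...  .:--------------
150 ----------------:. 
[... 4346 characters left out ...]
%%%%%%%#=*##%*==+*##
195 %%%%%%%%%%%%%%%%%%%%%%%%%%%%%%%%%%%%%%%%%%%%%%%%%#+**#%*==+**##
196 %%%%%%%%%%%%%%%%%%%%%%%%%%%%%%%%%%%%%%%%%%%%%%%%%*=+###==+**###
197 %%%%%%%%%%%%%%%%%%%%%%%%%%%%%%%%%%%%%%%%%%%%%%%%*=+*%%+=+**####
198 %%%%%%%%%%%%%%%%%%%%%%%%%%%%%%%%%%%%%%%%%%%%%%%*=+#%%*=++*#####
199 %%%%%%%%%%%%%%%%%%%%%%%%%%%%%%%%%%%%%%%%%%%%%%#+##%%*==+**###%%
200 %%%%%%%%%%%%%%%%%%%%%%%%%%%%%%%%%%%%%%%%%%%%%#+**#%*==+**###%%%
201 %%%%%%%%%%%%%%%%%%%%%%%%%%%%%%%%%%%%%%%%%%%%#++*##*==+**###%%%%
202 %%%%%%%%%%%%%%%%%%%%%%%%%%%%%%%%%%%%%%%%%%%%*=+*%#==+**###%%%%%
203 %%%%%%%%%%%%%%%%%%%%%%%%%%%%%%%%%%%%%%%%%%%*=+###+=+***##%%%%%%
204 %%%%%%%%%%%%%%%%%%%%%%%%%%%%%%%%%%%%%%%%%%#==*%%+=+***##%%%%%%%
```

Run:
```python
from h import *
t,s=load('top21'),load('side21')
a=tri([t,s],[(283.7,193.7),(307.0,241.9)]);b=tri([t,s],[(326.4,198.6),(321.4,208.9)])
print(a.round(4),b.round(4),((a+b)/2).round(4), np.arctan2(-(a-b)[0],(a-b)[1]))
# stripe ends for tilt: leftmost/rightmost pixel parts, both epochs
for A,B in(('top0','side0'),('top21','side21')):
    for r1,r2 in(((278,175,12,40),(285,233,45,20)),((320,180,12,40),(304,200,40,20))):
        o=[]
        for f,r,ax in((A,r1,1),(B,r2,0)):
            c=load(f);b=c['image'].astype(float);w=np.clip(b[...,2]-np.maximum(b[...,0],b[...,1])-40,0,None);x,y,W,H=r;w=w[y:y+H,x:x+W];ys,xs=np.mgrid[y:y+H,x:x+W]
            k=(xs,ys)[ax];m=(w*k).sum()/w.sum()
            e=[]
            for q in(k<m,k>=m): e.append(((w*xs*q).sum()/(w*q).sum(),(w*ys*q).sum()/(w*q).sum()))
            o.append(e)
        print(A,[tri([load(A),load(B)],[o[0][i],o[1][i]]).round(4) for i in(0,1)])
```

```text
[0.4975 0.044  0.059 ] [ 0.4797 -0.1051  0.0598] [ 0.4886 -0.0306  0.0594] -0.11883021503115548
top0 [array([0.5205, 0.0421, 0.0595]), array([0.4704, 0.0476, 0.0597])]
top0 [array([ 0.5045, -0.1071,  0.0603]), array([ 0.4525, -0.1015,  0.0596])]
top21 [array([0.5224, 0.0417, 0.0595]), array([0.4721, 0.0472, 0.0597])]
top21 [array([ 0.5074, -0.1074,  0.0604]), array([ 0.4551, -0.1019,  0.0597])]
```

```bash
python3 -c "
from h import *
print(bot.sign_off())"
```

```text
the job is handed in; nothing more can be done
None
```

The kit is made up and handed in at about 49 s of the 210 s. Two batteries are in the yellow well and three camera modules in the white well. The lid is seated flat, about 2 mm from where it started, and the one handle stands head up in the -y cup after I dropped it once onto the cups and re-gripped it. I never went near the bottle, case or screwdriver, and the hand-in call returned no verdict.

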